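# Scan the loan devices and send them off in the tray

### The arm

A 7-joint arm with a two-finger parallel gripper is mounted at the origin on the work surface. World frame = base frame: x ahead of the robot, y to its left, z up, the work surface at z = 0. Lengths are in m, angles in rad, forces in N, time in s.
With the tool pointing down it reaches from about 0.4 to 0.875 m from the base axis. Payload 19.3 kg.
Tool frame: the origin (TCP) lies at the very end of the fingers, on their centre line; the grasp point (between the pads) lies 19 mm behind it; z points along the fingers, y is the line along which they close (so a half turn about z gives the same grasp; the last joint's range is limited). The gripper opens to 85 mm and grips with 20 to 120 N. Pads are 22 mm wide; open, the fingers measure 114 mm over their backs; the gripper's body (76 mm by 85 mm) begins 54 mm behind the grasp point. The pads swing forward as they close: fully open they stand 13 mm farther back than shut.
Start: joints at [-1.317, 0.521, -0.036, 1.599, 0.021, 1.021, -0.113], TCP at [0.199, 0.593, 0.231] pointing down, gripper open.
Joint ranges: [-2.91, 2.91], [-0.3, 2.13], [-1.5, 1.42], [0.17, 2.43], [-1.26, 4.41], [0.16, 1.93], [-2.52, 2.52]. Speed limits (rad/s): [1.89, 1.89, 2.39, 2.39, 3.01, 3.01, 3.01].

### API

Orientations are given as [roll, pitch, yaw] about the fixed x, y, z axes, in that order (R = Rz(yaw) Ry(pitch) Rx(roll)).
In Python, from workcell import observe, grab_frame, job_done gives the robot as it stands.
- The arm moves only by the tool move_arm, never from a script. Its argument "plan" is a list that holds one entry, the list of rows, each a list of 7 numbers: the shift along the tool's x, y, z each as a share of 0.02 m, from -1 to 1, then the turn, a rotation vector about the tool's x, y, z each as a share of 6 degrees, from -1 to 1, then the opening, from -1 (shut) to 1 (fully open). A call has exactly 10 rows; each row shifts and turns the commanded pose from where the row before left it, along the tool's axes as they then stand; what a row does not reach is not made up. A row lasts 1/10 s, in which the tool goes at most 50 mm and 8.59 degrees, less where a joint would pass 70% of its speed; a pose out of reach is approached as far as the arm can. A call with a number of a shift or a turn outside -1 to 1 is refused whole. A call with a gripper value outside its range is refused whole. The fingers move at their own pace and stop on an object; "grip_force" is the grip in N (left out, the last holds). Time passes only in rows, so rows that do not move let the fingers close, or fill a call up. It gives the time, the measured TCP pose, the force, the opening and the grip force at its end, in the units of the state.
- observe(): the state, without advancing time (a new reading comes with each control period).
- grab_frame(name): name is "scene" or "top"; returns a dict with "color" (384x512x3 uint8, red, green, blue), "intrinsics" (3x3 intrinsics, pixels), "position" and "orientation" of the camera in the world. Camera axes: x right, y down, z forward; pixel columns grow to the right and rows downward; lengths in m; the calibration is good to about 2 mm. A picture is of the moment at which its call begins. There is no depth.
- job_done(): hands the job in; it is judged then, once.
The state is a dict: "clock": time; "qpos": joint angles; "qd": joint speeds; "joint_efforts": joint torques, N m; "position": TCP position; "tool_rot": TCP orientation; "force": force on the tool from outside, world axes, zero at the start; "moment": the same for the moment, N m; "grip_width": finger opening in m; "finger_force": force on a finger pad.
Only numpy, scipy, OpenCV 4.12 (cv2) and the standard library are available. Lean on these libraries where they do the work, as an engineer would, in place of code of your own. Each camera call takes 0.05 s, during which the arm holds its last target. There are 200 camera calls.

### The job

Take the yellow scanner out of its charging cup and scan the barcode of every device on the desk in list order (blue drive, green calculator, black card terminal, orange timer; skip any that are not there): point its nose squarely at the middle of the label from about 5 cm and hold it still for a second. Then stand the scanner back in the cup, lay all the devices upright in the plywood tray, and lift the tray by its grip and carry it level over to the green mat, setting it down in the middle of the mat and square with it. Do not knock over the mug.

Things in the scene. Friction and masses are not known exactly. Their poses are not given: they have to be found in the camera images.
- scanner: hand scanner wand, 170 mm long, 120 g, loose; starts standing nose down in its cup. Origin at the centre of its nose (the flat reading window); z runs from nose to tail. The nose is a black cone 25 mm wide; from 40 to 170 mm it is a square yellow handle 26 x 26 mm, faces square to its x and y. It reads straight out of the nose, along -z.
- scan_spot (a point): where the scanner reads: the point on its axis 50 mm in front of the nose (scanner -z).
- cup: fixed square grey charging cup on the desk, open at the top, 62 x 62 mm outside, 52 x 52 mm inside, 90 mm high, floor 5 mm thick. Origin at the centre of its underside; its position varies.
- tray: loose plywood tray, 236 (x) by 210 (y) mm, 400 g, origin at the centre of its underside. Floor 6 mm thick, walls 6 mm thick, rim 32 mm up. An 8 mm partition along y at x = 0 leaves two compartments 108 (x) by 198 (y) mm, each for up to two devices. On the partition is the dark grip bar, 20 mm thick (x), 120 mm long (y), 46 to 72 mm up; pinch it from above across x.
- mat: green collection mat fixed on the desk, 270 mm (x) by 250 mm (y), 3 mm thick. Origin at the centre of its underside; the tray stands on its top, 3 mm up. Tray and mat stand one to the left and one to the right, either way round.
- mug: loose white ceramic coffee mug among the devices, 72 mm across, 85 mm high, no handle, origin at the centre of its underside; not to be knocked over.
- drive: blue backup drive, loose, 80 mm long (x), 45 mm wide (y), about 130 g; may be absent. Origin at the centre of its underside. Its long sides are upright and flat, to be gripped across y; a plain box 38 mm high with a flat top; label centre 38 mm up.
- drive_label (a point): centre of the white barcode label (30 x 38 mm) on top of the blue backup drive, 17 mm behind the device's middle (+x). z is the label's normal, pointing straight up; y is the device's y.
- calculator: green calculator, loose, 80 mm long (x), 45 mm wide (y), about 110 g; may be absent. Origin at the centre of its underside. Its long sides are upright and flat, to be gripped across y; the top slopes: it is lowest at the front (-x end) and rises to the rear. Slope 12 degrees; height 24 mm at the front, 32 mm at the middle, 41 mm at the rear; label centre 36 mm up.
- calculator_label (a point): centre of the white barcode label (30 x 38 mm) on top of the green calculator, 17 mm behind the device's middle (+x). z is the label's normal, pointing up, leaning 0.21 rad (12 degrees) towards the device's -x end; y is the device's y.
- terminal: black card terminal, loose, 80 mm long (x), 45 mm wide (y), about 110 g; may be absent. Origin at the centre of its underside. Its long sides are upright and flat, to be gripped across y; the top slopes: it is lowest at the front (-x end) and rises to the rear. Slope 21 degrees; height 20 mm at the front, 35 mm at the middle, 51 mm at the rear; label centre 42 mm up.
- terminal_label (a point): centre of the white barcode label (30 x 38 mm) on top of the black card terminal, 17 mm behind the device's middle (+x). z is the label's normal, pointing up, leaning 0.37 rad (21 degrees) towards the device's -x end; y is the device's y.
- timer: orange desk timer, loose, 80 mm long (x), 45 mm wide (y), about 110 g; may be absent. Origin at the centre of its underside. Its long sides are upright and flat, to be gripped across y; the top slopes: it is lowest at the front (-x end) and rises to the rear. Slope 29 degrees; height 18 mm at the front, 40 mm at the middle, 62 mm at the rear; label centre 49 mm up.
- timer_label (a point): centre of the white barcode label (30 x 38 mm) on top of the orange desk timer, 17 mm behind the device's middle (+x). z is the label's normal, pointing up, leaning 0.50 rad (29 degrees) towards the device's -x end; y is the device's y.
There are look-alikes about, which are no part of the job. Several things look just like the timer: the one meant starts farthest from the robot's base.

How it is judged:
On the way, in this order (a step that is already met when the one before it is completed fails the run):
1. the scanner is pulled out of its cup in the gripper (nose more than 110 mm above the desk) (contact force between the fingers and scanner above 0.5 N and height (world z) of scanner above 0.11 m), for 0.1 s.
2. the blue backup drive is scanned: for 0.8 s the scanner is kept with its axis within 0.27 rad of the label normal and the point 50 mm ahead of its nose within 18 mm of the label centre (distance between scan_spot and drive_label below 0.018 m and angle between the z axis of scanner and the z axis of drive_label, either way round below 0.27 rad), for 0.8 s.
3. the green calculator is scanned: for 0.8 s the scanner is kept with its axis within 0.27 rad of the label normal and the point 50 mm ahead of its nose within 18 mm of the label centre (distance between scan_spot and calculator_label below 0.018 m and angle between the z axis of scanner and the z axis of calculator_label, either way round below 0.27 rad), for 0.8 s.
4. the black card terminal is scanned: for 0.8 s the scanner is kept with its axis within 0.27 rad of the label normal and the point 50 mm ahead of its nose within 18 mm of the label centre (distance between scan_spot and terminal_label below 0.018 m and angle between the z axis of scanner and the z axis of terminal_label, either way round below 0.27 rad), for 0.8 s.
5. the orange desk timer is scanned: for 0.8 s the scanner is kept with its axis within 0.27 rad of the label normal and the point 50 mm ahead of its nose within 18 mm of the label centre (distance between scan_spot and timer_label below 0.018 m and angle between the z axis of scanner and the z axis of timer_label, either way round below 0.27 rad), for 0.8 s.
6. the scanner stands in its cup again, let go (horizontal distance between scanner and cup below 0.03 m and height (world z) of scanner below 0.03 m and angle between scanner's own z axis and vertical below 0.5 rad and contact force between the fingers and scanner below 0.1 N), for 0.2 s.
7. every device lies upright in the tray on the desk (x of drive in the frame of tray between -0.118 and 0.118 m and y of drive in the frame of tray between -0.105 and 0.105 m and z of each of drive, calculator, terminal, timer in the frame of tray below 0.016 m and angle between each of drive, calculator, terminal, timer's own z axis and vertical below 0.25 rad and x of calculator in the frame of tray between -0.118 and 0.118 m and y of calculator in the frame of tray between -0.105 and 0.105 m and x of terminal in the frame of tray between -0.118 and 0.118 m and y of terminal in the frame of tray between -0.105 and 0.105 m and x of timer in the frame of tray between -0.118 and 0.118 m and y of timer in the frame of tray between -0.105 and 0.105 m and height (world z) of tray below 0.012 m), for 0.2 s.
8. the tray is lifted more than 30 mm off the desk with every device in it, within 0.2 rad of level (x of drive in the frame of tray between -0.118 and 0.118 m and y of drive in the frame of tray between -0.105 and 0.105 m and z of each of drive, calculator, terminal, timer in the frame of tray below 0.016 m and angle between each of drive, calculator, terminal, timer's own z axis and vertical below 0.25 rad and x of calculator in the frame of tray between -0.118 and 0.118 m and y of calculator in the frame of tray between -0.105 and 0.105 m and x of terminal in the frame of tray between -0.118 and 0.118 m and y of terminal in the frame of tray between -0.105 and 0.105 m and x of timer in the frame of tray between -0.118 and 0.118 m and y of timer in the frame of tray between -0.105 and 0.105 m and height (world z) of tray above 0.03 m and angle between tray's own z axis and vertical below 0.2 rad), for 0.2 s.
At the end, for the whole second after the job is handed in: Tray flat on the mat, centres within 30 mm, sides within 0.2 rad; every device on the tray floor (origin under 16 mm above its underside), upright within 0.25 rad; scanner let go in its cup (within 30 mm of its axis, nose under 30 mm up); mug upright (all of step 6 and x of drive in the frame of tray between -0.118 and 0.118 m and y of drive in the frame of tray between -0.105 and 0.105 m and z of each of drive, calculator, terminal, timer in the frame of tray below 0.016 m and angle between each of drive, calculator, terminal, timer's own z axis and vertical below 0.25 rad and x of calculator in the frame of tray between -0.118 and 0.118 m and y of calculator in the frame of tray between -0.105 and 0.105 m and x of terminal in the frame of tray between -0.118 and 0.118 m and y of terminal in the frame of tray between -0.105 and 0.105 m and x of timer in the frame of tray between -0.118 and 0.118 m and y of timer in the frame of tray between -0.105 and 0.105 m and horizontal distance between tray and mat below 0.03 m and angle between the x axis of tray and the x axis of mat, either way round below 0.2 rad and height (world z) of tray below 0.01 m and angle between tray's own z axis and vertical below 0.05 rad and linear speed of tray below 0.02 m/s and angle between mug's own z axis and vertical below 0.2 rad); the robot touches nothing.
It fails at once if the tray is tipped more than 0.3 rad (angle between tray's own z axis and vertical above 0.3 rad).
It fails at once if the mug is knocked over (tipped more than 0.6 rad) (angle between mug's own z axis and vertical above 0.6 rad).
Of drive, calculator, terminal, timer only 3 to 4 are there at a start; the rules pass over those that are not, and their reading is None.
At some moment in a run one of drive, calculator, terminal, timer may be knocked a few centimetres aside while the robot is not near it.
It also fails if it takes over 205 s, if anything falls off the work surface, if the arm or the gripper's body presses on something with over 40 N, if the wrist force passes 120 N, or if a joint passes its speed limit or range.

## Working session

There is one attempt and no reset: what is moved stays moved. The work goes in short steps, Python scripts to look and compute and a tool call to move; the robot and the scene stay as the last step left them, time stands still between calls to the robot, and variables do not carry over. Pictures are saved under pics/ and viewed, at most 14 in all, crops included, and the job is handed in when it is done.

Besides the shell and the picture viewer there is one more tool, called after "Emit:" as a command line: name --argument value ..., lists and objects as JSON in quotes. move_arm: Moves the arm, as the interface text tells. Shift numbers are shares of 0.02 m and turn numbers shares of 6 degrees, none past 1 either way. Its arguments: {"type":"object","properties":{"plan":{"type":"array"},"grip_force":{"type":"number"}},"required":["plan"]}

```bash
mkdir -p pics; ls; cat > h.py <<'E'
import numpy as np, cv2
from workcell import observe, grab_frame, job_done
from scipy.spatial.transform import Rotation as R
def cam(n):
    f=grab_frame(n); return f
def rot(o):
    o=np.array(o,float)
    if o.shape==(3,3): return o
    if o.shape==(3,): return R.from_euler('xyz',o).as_matrix()
    return R.from_quat(o).as_matrix()
def ray(f,uv):
    K=np.array(f['intrinsics']); uv=np.atleast_2d(uv).astype(float)
    d=np.c_[(uv[:,0]-K[0,2])/K[0,0],(uv[:,1]-K[1,2])/K[1,1],np.ones(len(uv))]
    return np.array(f['position']),d@rot(f['orientation']).T
def onz(f,uv,z):
    p,d=ray(f,uv); return p+d*((z-p[2])/d[:,2])[:,None]
def proj(f,P):
    K=np.array(f['intrinsics']); c=(np.atleast_2d(P)-np.array(f['position']))@rot(f['orientation'])
    q=c@K.T; return q[:,:2]/q[:,2:]
def save(f,n): cv2.imwrite('pics/'+n+'.png',cv2.cvtColor(f['color'],cv2.COLOR_RGB2BGR))
E
python3 - <<'E'
from h import *
o=observe(); print({k:np.round(v,3) for k,v in o.items()})
for n in('scene','top'):
    f=cam(n); save(f,n+'0'); np.save('pics/%s0.npy'%n,f,allow_pickle=True); print(n,f['intrinsics'],f['position'],f['orientation'])
E
```

```text
pics
{'clock': np.float64(0.0), 'qpos': array([-1.317,  0.522, -0.036,  1.6  ,  0.021,  1.021, -0.113]), 'qd': array([ 0.   , -0.   , -0.   , -0.001,  0.001, -0.001,  0.002]), 'joint_efforts': array([ 0.0000e+00, -9.2709e+01,  1.9800e+00, -3.6996e+01,  1.8000e-02,
        8.0000e-03,  0.0000e+00]), 'position': array([0.199, 0.592, 0.231]), 'tool_rot': array([-3.14 ,  0.   ,  2.818]), 'force': array([ 0.348, -0.367,  0.516]), 'moment': array([-0.067, -0.009, -0.029]), 'finger_force': np.float64(0.0), 'grip_width': np.float64(0.085)}
scene [[359.71942636   0.         250.56357898]
 [  0.         359.71942636 193.61361895]
 [  0.           0.           1.        ]] [ 0.93978383 -0.2380269   0.72558074] [-2.44006745 -0.01722858  1.13954289]
top [[397.22194415   0.         254.04235382]
 [  0.         397.22194415 187.80995975]
 [  0.           0.           1.        ]] [0.34895928 0.01105673 1.20222075] [-3.07669844 -0.01892055 -1.59743692]
```

View pics/scene0.png

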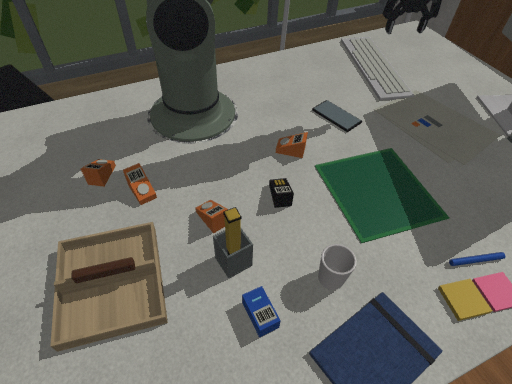

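View pics/top0.png

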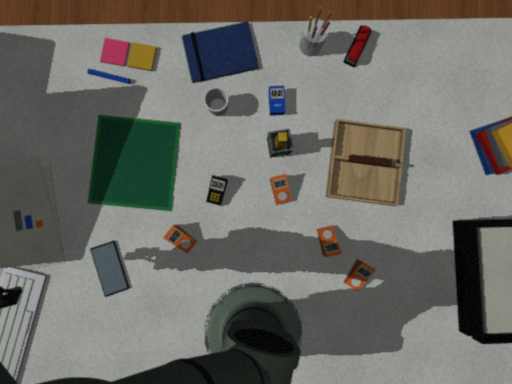

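The scene view shows the blue drive (260,310), black terminal (281,192), four orange timers (no green calculator), the cup with scanner (234,245), mug (337,265), and the tray on the left. In the top view the mat is at (135,162), the tray at (367,162) and the cup at (280,140). The timer farthest from the base looks like the one at (281,189). I'll zoom in and measure.

```bash
python3 - <<'E'
from h import *
ft=np.load('pics/top0.npy',allow_pickle=True).item(); fs=np.load('pics/scene0.npy',allow_pickle=True).item()
c=ft['color'][78:210,165:305]; a=cv2.resize(c,None,fx=2.8,fy=2.8,interpolation=cv2.INTER_CUBIC)
c=fs['color'][170:335,190:365]; b=cv2.resize(c,None,fx=2.3,fy=2.3,interpolation=cv2.INTER_CUBIC)
H=max(a.shape[0],b.shape[0]); im=np.zeros((H,a.shape[1]+b.shape[1],3),np.uint8); im[:a.shape[0],:a.shape[1]]=a; im[:b.shape[0],a.shape[1]:]=b
cv2.imwrite('pics/z.png',im[:,:,::-1]); print(im.shape)
for nm,f in(('top',ft),('scene',fs)):
    h=cv2.cvtColor(f['color'],cv2.COLOR_RGB2HSV)
    for n,lo,hi in(('orange',(5,150,80),(14,255,255)),('blue',(108,120,90),(125,255,255)),('green',(60,120,30),(90,255,255)),('yellow',(18,150,90),(28,255,255)),('wood',(12,60,110),(20,150,255)),('grip',(0,90,20),(12,255,90)),('black',(0,0,0),(179,120,38))):
        m=cv2.inRange(h,lo,hi)
        for k in cv2.findContours(m,cv2.RETR_EXTERNAL,cv2.CHAIN_APPROX_NONE)[0]:
            A=cv2.contourArea(k)
            if A>60 and not(n=='black' and A>2000):
                r=cv2.minAreaRect(k); print(nm,n,int(A),np.round(r[0],1),np.round(r[1],1),round(r[2]),np.round(onz(f,r[0],0.03)[0],3))
E
```

```text
(379, 794, 3)
top orange 198 [355.1 280.4] [17.8 14.4] 34 [ 0.146 -0.302  0.03 ]
top orange 208 [326.8 234.7] [15.1 16.6] 77 [ 0.281 -0.224  0.03 ]
top orange 239 [179.7 238.7] [28.6 15.8] 34 [0.281 0.208 0.03 ]
top orange 223 [280.5 188.9] [27.2 15.5] 76 [ 0.419 -0.091  0.03 ]
top orange 9739 [255.5  12. ] [ 24. 511.] 90 [ 0.961 -0.032  0.03 ]
top blue 197 [276.5  98.6] [25.9 15.4] 86 [ 0.691 -0.088  0.03 ]
top blue 136 [108.1  75.8] [41.7  4.3] 15 [0.771 0.415 0.03 ]
top green 7035 [133.7 162.7] [83.  88.5] 6 [0.508 0.34  0.03 ]
top yellow 66 [281. 138.] [12. 10.] 90 [ 0.571 -0.098  0.03 ]
top yellow 429 [501.5 144.5] [43. 19.] 90 [ 0.536 -0.763  0.03 ]
top yellow 539 [141.2  56.2] [24.5 23.9] 11 [0.829 0.315 0.03 ]
top wood 1766 [366.4 181.2] [57.4 33.2] 7 [ 0.436 -0.348  0.03 ]
top wood 1817 [365.9 161.8] [72.1 78.8] 7 [ 0.494 -0.349  0.03 ]
top grip 316 [361.2 272.4] [21.5 20.3] 30 [ 0.168 -0.321  0.03 ]
top grip 81 [330.  245.8] [19.8 18.6] 78 [ 0.248 -0.232  0.03 ]
top grip 78 [181.2 239.5] [26.3 17. ] 38 [0.279 0.204 0.03 ]
top grip 227 [369.8 160.3] [41.6  7.3] 7 [ 0.498 -0.
[... 945 characters left out ...]
9 213.7] [ 9.5 12.6] 72 [ 0.45  -0.049  0.03 ]
scene wood 162 [472.6 378.8] [19.5 14.2] 51 [0.963 0.2   0.03 ]
scene wood 166 [496.6 371.8] [33.5  9.3] 41 [0.973 0.249 0.03 ]
scene wood 7300 [102.1 283.5] [101.  124.9] 78 [ 0.508 -0.365  0.03 ]
scene grip 687 [102.8 270. ] [13.1 63.1] 77 [ 0.477 -0.358  0.03 ]
scene grip 88 [206.3 219.1] [25.8  7.5] 51 [ 0.44  -0.111  0.03 ]
scene grip 155 [106.4 173.9] [20.1 14.7] 66 [ 0.196 -0.3    0.03 ]
scene black 278 [281. 193.] [22. 26.] 0 [0.44 0.09 0.03]
scene black 102 [190.1 106.7] [14.5 54. ] 89 [ 0.006 -0.006  0.03 ]
scene black 1396 [21.4 84.4] [44.  53.4] 77 [-0.333 -0.482  0.03 ]
scene black 779 [412.  16.] [32. 58.] 90 [-0.234  1.101  0.03 ]
```

View pics/z.png

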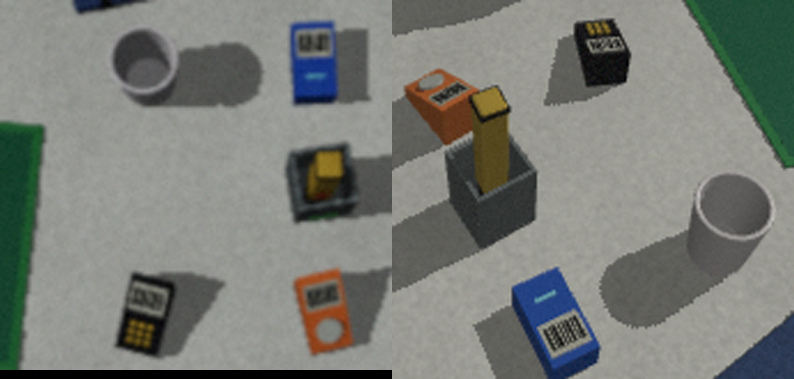

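The zoom shows every label at the far end of its device (+x away from the robot), and the scanner standing near upright at about (0.546,-0.086) in a slightly turned cup. The target timer is at (0.42,-0.09), r≈0.43; the others are at r≈0.35. First move: turn to yaw π and travel to above the scanner.

Emit:
move_arm --plan '[[[0,0,0,0,0,-0.77,1],[0,0,0,0,0,-0.77,1],[0,0,0,0,0,-0.77,1],[0,0,0,0,0,-0.77,1],[-0.48,-0.94,0,0,0,0,1],[-0.48,-0.94,0,0,0,0,1],[-0.48,-0.94,0,0,0,0,1],[-0.48,-0.94,0,0,0,0,1],[-0.48,-0.94,0,0,0,0,1],[-0.48,-0.94,0,0,0,0,1]]]'

```text
clock: 1.1
position: [0.2566, 0.4787, 0.231]
tool_rot: [-3.141, -0.0, 3.14]
force: [-0.3, -0.1, 0.3]
grip_width: 0.0854
finger_force: 0.0
```

Emit:
move_arm --plan '[[[-0.48,-0.94,0,0,0,0,1],[-0.48,-0.94,0,0,0,0,1],[-0.48,-0.94,0,0,0,0,1],[-0.48,-0.94,0,0,0,0,1],[-0.48,-0.94,0,0,0,0,1],[-0.48,-0.94,0,0,0,0,1],[-0.48,-0.94,0,0,0,0,1],[-0.48,-0.94,0,0,0,0,1],[-0.48,-0.94,0,0,0,0,1],[-0.48,-0.94,0,0,0,0,1]]]'

```text
clock: 2.1
position: [0.3523, 0.2906, 0.2312]
tool_rot: [-3.141, -0.0, 3.14]
force: [0.3, 0.6, -0.5]
grip_width: 0.0854
finger_force: 0.0
```

```bash
python3 - <<'E'
from h import *
o=observe(); print({k:np.round(o[k],3) for k in('clock','qpos','position','tool_rot')})
ft=np.load('pics/top0.npy',allow_pickle=True).item(); fs=np.load('pics/scene0.npy',allow_pickle=True).item()
def tri(ut,us):
    a,d=ray(ft,ut); b,e=ray(fs,us); d=d[0]/np.linalg.norm(d); e=e[0]/np.linalg.norm(e)
    s=np.linalg.lstsq(np.c_[d,-e],b-a,rcond=None)[0]; p,q=a+s[0]*d,b+s[1]*e
    return np.round((p+q)/2,4),round(np.linalg.norm(p-q),4)
# hull of the colour at a seed, label = light low-saturation part inside
def dev(f,roi,lo,hi,lh):
    x0,y0,x1,y1=roi; s=6
    c=cv2.resize(f['color'][y0:y1,x0:x1],None,fx=s,fy=s,interpolation=cv2.INTER_LINEAR); h=cv2.cvtColor(c,cv2.COLOR_RGB2HSV)
    m=cv2.inRange(h,lo,hi); k=max(cv2.findContours(m,cv2.RETR_EXTERNAL,cv2.CHAIN_APPROX_NONE)[0],key=cv2.contourArea)
    hull=cv2.convexHull(k); M=np.zeros_like(m); cv2.fillConvexPoly(M,hull,255); 
    M=cv2.erode(M,np.ones((13,13)))
    w=cv2.bitwise_and(cv2.inRange(h,(0,0,lh),(179,70,255)),M); w=cv2.morphologyEx(w,cv2.MORPH_CLOSE,np.ones((17,17)))
    g=lambda p:(np.array(p)+.5)/s-.5+np.array([x0,y0])
    r=cv2.minAreaRect(hull); ks=cv2.findContours(w,cv2.RETR_EXTERNAL,cv2.CHAIN_APPROX_NONE)[0]
    l=cv2.minAreaRect(max(ks,key=cv2.contourArea)) if ks else None
    return g(r[0]),np.round(np.array(r[1])/s,1),g(cv2.boxPoints(r)),(g(l[0]),np.round(np.array(l[1])/s,1),g(cv2.boxPoints(l))) if l else None
D={'drive':((262,78,295,120),(238,283,285,338),(105,110,60),(128,255,255),120,.038),
 'timer':((265,170,297,208),(190,195,229,236),(2,120,50),(16,255,255),100,.049),
 'term':((202,170,232,208),(266,174,298,210),(0,0,0),(179,255,75),100,.042)}
for n,(rt,rs,lo,hi,lh,z) in D.items():
    t=dev(ft,rt,lo,hi,lh); s=dev(fs,rs,lo,hi,lh)
    print(n,'hull',np.round(t[0],1),t[1],'long/short top-view edges:')
    for q,zz in((t[2],z),)+(((t[3][2],z),) if t[3] else ()):
        w=onz(ft,q,zz)[:,:2]; e=np.diff(np.vstack([w,w[:1]]),axis=0); print('  edges len',np.round(np.linalg.norm(e,axis=1),3)[:2],'ang',np.round(np.degrees(np.arctan2(e[:,1],e[:,0])),1)[:2],'c',np.round(w.mean(0),3))
    if t[3] and s[3]: print('  label px',np.round(t[3][0],1),np.round(s[3][0],1),s[3][1],'tri',tri(t[3][0],s[3][0]))
# mat
for nm,f in(('top',ft),('scene',fs)):
    h=cv2.cvtColor(f['color'],cv2.COLOR_RGB2HSV); k=max(cv2.findContours(cv2.inRange(h,(60,120,30),(90,255,255)),cv2.RETR_EXTERNAL,cv2.CHAIN_APPROX_NONE)[0],key=cv2.contourArea)
    q=cv2.approxPolyDP(cv2.convexHull(k),8,True)[:,0]; w=onz(f,q,.003)[:,:2]; e=np.diff(np.vstack([w,w[:1]]),axis=0)
    print('mat',nm,len(q),np.round(w.mean(0),3),np.round(np.linalg.norm(e,axis=1),3),np.round(np.degrees(np.arctan2(e[:,1],e[:,0])),1))
a=cv2.resize(ft['color'][118:168,256:306],None,fx=8,fy=8,interpolation=cv2.INTER_CUBIC); b=cv2.resize(fs['color'][200:280,206:260],None,fx=7,fy=7,interpolation=cv2.INTER_CUBIC)
im=np.zeros((560,800,3),np.uint8); im[:400,:400]=a; im[:560,400:778]=b; cv2.imwrite('pics/z2.png',im[:,:,::-1])
E
```

```text
{'clock': np.float64(2.1), 'qpos': array([-0.786,  0.255, -0.04 ,  2.023,  0.013,  0.864,  0.736]), 'position': array([0.352, 0.291, 0.231]), 'tool_rot': array([-3.141, -0.   ,  3.14 ])}
drive hull [276.8  99.8] [28.4 15.9] long/short top-view edges:
  edges len [0.048 0.086] ang [ -88.5 -179.2] c [ 0.686 -0.088]
  edges len [0.04  0.014] ang [ -68.6 -159.7] c [ 0.695 -0.091]
  label px [277.7  96.6] [264.5 314.6] [15.6 19.4] tri (array([ 0.7015, -0.0888,  0.0221]), np.float64(0.008))
timer hull [280.5 188.9] [27.7 16.7] long/short top-view edges:
  edges len [0.049 0.081] ang [ -78.5 -169. ] c [ 0.418 -0.09 ]
  edges len [0.025 0.023] ang [-91.5 178.2] c [ 0.398 -0.094]
  label px [282.2 195.7] [212.  207.1] [12.9 18.7] tri (array([ 0.402 , -0.0902,  0.0208]), np.float64(0.014))
term hull [217.4 189.6] [17.4 28.7] long/short top-view edges:
  edges len [0.084 0.051] ang [ -14.4 -104.9] c [0.421 0.094]
  edges len [0.006 0.036] ang [ -17.9 -108.3] c [0.447 0.091]
  label px [218.3 180.6] [282.4 189. ] [ 5.6 15.4] tri (array([0.4462, 0.0897, 0.0521]), np.float64(0.0015))
mat top 4 [0.513 0.347] [0.243 0.263 0.246 0.263] [-96.4 173.3  83.6  -7.2]
mat scene 4 [0.517 0.344] [0.262 0.248 0.264 0.246] [ -6.6 -96.7 173.   82.9]
```

View pics/z2.png

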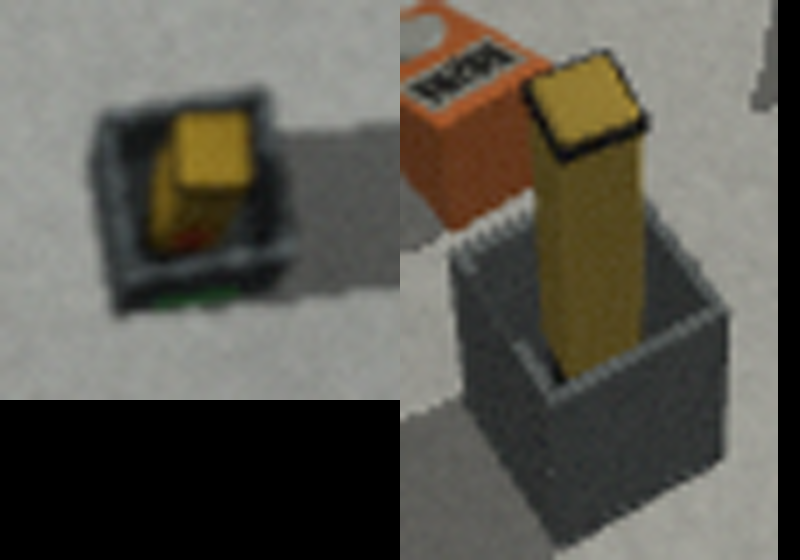

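The crops show the scanner nearly upright: its cap is at about (282.5,136.8) in the top view and (232.4,214.3) in the scene view. The cup is turned roughly 8–10°, with its rim centre at about (280.5,140.8). Next I triangulate the picked points.

```bash
cat >> h.py <<'E'
def tri(ft,ut,fs,us):
    a,d=ray(ft,ut); b,e=ray(fs,us); d=d[0]/np.linalg.norm(d); e=e[0]/np.linalg.norm(e)
    s=np.linalg.lstsq(np.c_[d,-e],b-a,rcond=None)[0]; p,q=a+s[0]*d,b+s[1]*e
    return np.round((p+q)/2,4),round(np.linalg.norm(p-q),4)
E
python3 - <<'E'
from h import *
ft=np.load('pics/top0.npy',allow_pickle=True).item(); fs=np.load('pics/scene0.npy',allow_pickle=True).item()
for n,a,b in(('drive',(277.1,93.4),(266.1,315.2)),('term',(217.9,184.1),(283,189.6)),('timer',(280,182.6),(214.8,210.8)),('cap',(282.5,136.75),(232.4,214.3))): print(n,*tri(ft,a,fs,b))
g=lambda p:(np.array(p,float)-[400,0])/7+[206,200]
w=onz(fs,g([(523,88),(605,55),(640,122),(570,155)]),.172); e=np.diff(w,axis=0); print('cap scene',w.mean(0).round(3),np.round(np.degrees(np.arctan2(e[:,1],e[:,0])),1),np.linalg.norm(e,axis=1).round(3))
w=onz(fs,g([(450,250),(555,395),(725,310)]),.09); e=np.diff(w,axis=0); print('cup scene c',((w[0]+w[2])/2).round(3),np.round(np.degrees(np.arctan2(e[:,1],e[:,0])),1),np.linalg.norm(e,axis=1).round(3))
g=lambda p:np.array(p,float)/8+[256,118]
w=onz(ft,g([(100,115),(268,88),(294,245),(112,283)]),.09); e=np.diff(w,axis=0); print('cup top c',w.mean(0).round(3),np.round(np.degrees(np.arctan2(e[:,1],e[:,0])),1),np.linalg.norm(e,axis=1).round(3))
w=onz(ft,g([(175,113),(249,111),(250,184),(178,188)]),.172); e=np.diff(w,axis=0); print('cap top',w.mean(0).round(3),np.round(np.degrees(np.arctan2(e[:,1],e[:,0])),1),np.linalg.norm(e,axis=1).round(3))
E
```

```text
drive [ 0.7078 -0.0875  0.0321] 0.0054
term [0.4383 0.0942 0.0392] 0.0033
timer [ 0.4371 -0.0882  0.0465] 0.0018
cap [ 0.5489 -0.0876  0.1684] 0.0026
cap scene [ 0.553 -0.088  0.172] [ 93.3  -0.9 -83.6] [0.025 0.025 0.022]
cup scene c [ 0.556 -0.091  0.09 ] [ 9.5 96. ] [0.06  0.057]
cup top c [ 0.552 -0.09   0.09 ] [ -82.1 -172.5  100.5] [0.061 0.057 0.066]
cap top [ 0.548 -0.089  0.172] [-89.7 178.9  91.9] [0.024 0.024 0.024]
```

Emit:
move_arm --plan '[[[-0.485,-0.947,0,0,0,0,1],[-0.485,-0.947,0,0,0,0,1],[-0.485,-0.947,0,0,0,0,1],[-0.485,-0.947,0,0,0,0,1],[-0.485,-0.947,0,0,0,0,1],[-0.485,-0.947,0,0,0,0,1],[-0.485,-0.947,0,0,0,0,1],[-0.485,-0.947,0,0,0,0,1],[-0.485,-0.947,0,0,0,0,1],[-0.485,-0.947,0,0,0,0,1]]]'

```text
clock: 3.1
position: [0.449, 0.1011, 0.2312]
tool_rot: [-3.141, -0.0, 3.14]
force: [0.5, -0.7, -0.1]
grip_width: 0.0855
finger_force: 0.0
```

Emit:
move_arm --plan '[[[-0.485,-0.947,0,0,0,0,1],[-0.485,-0.947,0,0,0,0,1],[-0.485,-0.947,0,0,0,0,1],[-0.485,-0.947,0,0,0,0,1],[-0.485,-0.947,0,0,0,0,1],[-0.485,-0.947,0,0,0,0,1],[-0.485,-0.947,0,0,0,0,1],[-0.485,-0.947,0,0,0,0,1],[-0.485,-0.947,0,0,0,0,1],[-0.485,-0.947,0,0,0,0,1]]]'

```text
clock: 4.1
position: [0.5458, -0.0883, 0.2311]
tool_rot: [-3.142, -0.0, 3.14]
force: [0.1, -0.6, 0.3]
grip_width: 0.0855
finger_force: 0.0
```

Emit:
move_arm --plan '[[[0,0,0,0,0,-0.42,1],[0,0,0,0,0.84,0,1],[0,0,0,0,0.84,0,1],[-0.05,0,0.28,0,0,0,1],[-0.05,0,0.28,0,0,0,1],[-0.05,0,0.28,0,0,0,1],[-0.05,0,0.28,0,0,0,1],[-0.05,0,0.28,0,0,0,1],[-0.05,0,0.28,0,0,0,1],[-0.05,0,0.28,0,0,0,1]]]'

```text
clock: 5.1
position: [0.5456, -0.0876, 0.1911]
tool_rot: [-3.142, -0.176, -3.099]
force: [-0.1, -0.5, 0.5]
grip_width: 0.0856
finger_force: 0.0
```

```bash
python3 - <<'E'
from h import *
o=observe(); print({k:np.round(o[k],3) for k in('clock','qpos','position','tool_rot')})
f=cam('scene'); np.save('pics/s1.npy',f,allow_pickle=True); c=f['color'][120:330,150:350]; cv2.imwrite('pics/s1.png',cv2.resize(c,None,fx=2.8,fy=2.8,interpolation=cv2.INTER_CUBIC)[:,:,::-1])
E
```

```text
{'clock': np.float64(5.1), 'qpos': array([-0.063,  0.551,  0.154,  1.696, -0.068,  1.076,  1.727]), 'position': array([ 0.546, -0.088,  0.191]), 'tool_rot': array([-3.142, -0.176, -3.099])}
```

View pics/s1.png

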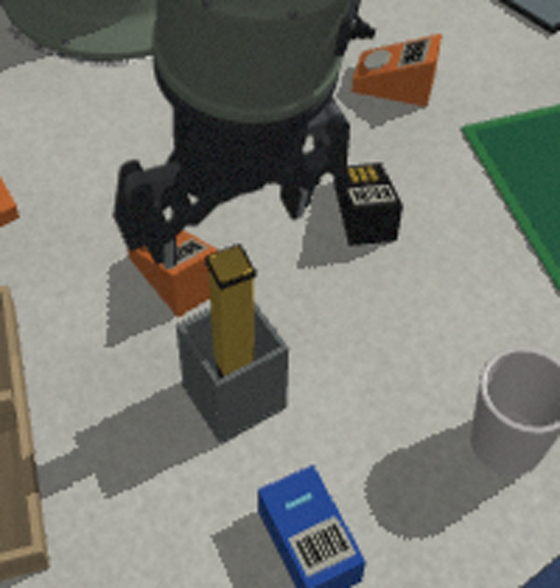

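The view shows the two fingertips (crop 165,255 and 295,212) straddling the scanner tail (232,265), and nothing has moved. Descend and grip.

Emit:
move_arm --plan '[[[-0.127,0,0.72,0,0,0,1],[-0.127,0,0.72,0,0,0,1],[-0.127,0,0.72,0,0,0,1],[-0.127,0,0.72,0,0,0,1],[-0.127,0,0.72,0,0,0,1],[0,0,0,0,0,0,-1],[0,0,0,0,0,0,-1],[0,0,0,0,0,0,-1],[0,0,0,0,0,0,-1],[0,0,0,0,0,0,-1]]]' --grip_force 40

```text
clock: 6.15
position: [0.5459, -0.0878, 0.119]
tool_rot: [-3.141, -0.175, -3.099]
force: [-0.3, -1.3, 6.1]
grip_width: 0.0256
finger_force: 39.9
```

```bash
python3 - <<'E'
from h import *
o=observe(); print({k:np.round(o[k],3) for k in('clock','qpos','position','tool_rot','force','finger_force','grip_width')})
E
```

```text
{'clock': np.float64(6.15), 'qpos': array([-0.052,  0.644,  0.139,  1.747, -0.08 ,  0.931,  1.734]), 'position': array([ 0.546, -0.088,  0.119]), 'tool_rot': array([-3.141, -0.175, -3.099]), 'force': array([-0.347, -1.346,  6.101]), 'finger_force': np.float64(39.877), 'grip_width': np.float64(0.026)}
```

Emit:
move_arm --plan '[[[0.174,0,-0.985,0,0,0,-1],[0.174,0,-0.985,0,0,0,-1],[0.174,0,-0.985,0,0,0,-1],[0.174,0,-0.985,0,0,0,-1],[0.174,0,-0.985,0,0,0,-1],[0.174,0,-0.985,0,0,0,-1],[0.174,0,-0.985,0,0,0,-1],[0.174,0,-0.985,0,0,0,-1],[0,0,0,0,0,0,-1],[0,0,0,0,0,0,-1]]]'

```text
clock: 7.15
position: [0.5456, -0.0875, 0.2784]
tool_rot: [3.142, -0.175, -3.099]
force: [-0.4, 0.9, -1.5]
grip_width: 0.0257
finger_force: 39.5
```

```bash
python3 - <<'E'
from h import *
o=observe(); print({k:np.round(o[k],3) for k in('clock','qpos','position','tool_rot','force','finger_force','grip_width')})
fs=cam('scene'); np.save('pics/s2.npy',fs,allow_pickle=True); ft=cam('top'); np.save('pics/t2.npy',ft,allow_pickle=True)
p=proj(fs,o['position'])[0]; print('tcp px',p.round(1),proj(ft,o['position']).round(1))
x,y=p.astype(int); c=fs['color'][y-60:y+110,x-60:x+60]
a=cv2.resize(c,None,fx=3.3,fy=3.3,interpolation=cv2.INTER_CUBIC); b=cv2.resize(ft['color'][75:210,200:320],None,fx=3.3,fy=3.3)
im=np.zeros((561,792,3),np.uint8); im[:a.shape[0],:a.shape[1]]=a; im[:b.shape[0],396:396+b.shape[1]]=b; cv2.imwrite('pics/z3.png',im[:,:,::-1]); print('origin',x-60,y-60)
E
```

```text
{'clock': np.float64(7.15), 'qpos': array([-0.074,  0.46 ,  0.17 ,  1.603, -0.056,  1.258,  1.72 ]), 'position': array([ 0.546, -0.087,  0.278]), 'tool_rot': array([ 3.142, -0.175, -3.099]), 'force': array([-0.42 ,  0.905, -1.508]), 'finger_force': np.float64(39.484), 'grip_width': np.float64(0.026)}
tcp px [229.6 174.1] [[286.2 128.9]]
origin 169 114
```

View pics/z3.png

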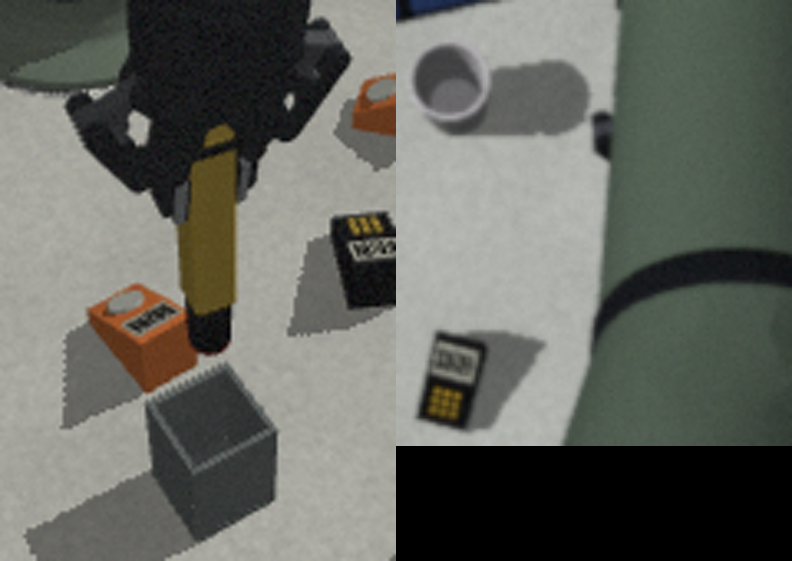

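The scanner hangs in the gripper (crop centre 209,250; nose rim at 209,350) and the cup is empty. The mug, timer and terminal haven't moved. Check the nose position.

```bash
python3 - <<'E'
from h import *
fs=np.load('pics/s2.npy',allow_pickle=True).item()
g=lambda p:np.array(p,float)/3.3+[169,114]
# straight scanner hypothesis: predicted pixels in crop coords
for P in([.549,-.088,.164],[.549+.0125,-.088,.164],[.549,-.088,.204],[.549,-.088,.334]): print(P,((proj(fs,P)[0]-[169,114])*3.3).round(0))
print(onz(fs,[g((209,343))],.164).round(4), 'handle end centre',onz(fs,[g((208,306))],.204).round(4))
E
```

```text
[0.549, -0.088, 0.164] [207. 336.]
[0.5615, -0.088, 0.164] [215. 352.]
[0.549, -0.088, 0.204] [205. 293.]
[0.549, -0.088, 0.334] [199. 123.]
[[ 0.5544 -0.0888  0.164 ]] handle end centre [[ 0.558 -0.09   0.204]]
```

```bash
cat >> h.py <<'E'
def go(d,o=None,Rm=None):
    "shares of 0.02 m in tool axes for a world shift"
    if Rm is None: Rm=rot(o['tool_rot'])
    return (Rm.T@np.array(d,float)/0.02).round(2)
def st(): 
    o=observe(); print({k:np.round(o[k],3).tolist() for k in('clock','qpos','position','tool_rot','force','finger_force','grip_width')}); return o
E
python3 - <<'E'
from h import *
o=st(); print(go([.156,.001,-.076],o))
E
```

```text
{'clock': 7.25, 'qpos': [-0.074, 0.462, 0.17, 1.604, -0.056, 1.258, 1.72], 'position': [0.545, -0.087, 0.278], 'tool_rot': [3.141, -0.177, -3.099], 'force': [-0.289, -0.078, -1.272], 'finger_force': 39.482, 'grip_width': 0.025}
[-8.34 -0.28  2.37]
```

Emit:
move_arm --plan '[[[-0.93,-0.03,0.263,0,0,0,-1],[-0.93,-0.03,0.263,0,0,0,-1],[-0.93,-0.03,0.263,0,0,0,-1],[-0.93,-0.03,0.263,0,0,0,-1],[-0.93,-0.03,0.263,0,0,0,-1],[-0.93,-0.03,0.263,0,0,0,-1],[-0.93,-0.03,0.263,0,0,0,-1],[-0.93,-0.03,0.263,0,0,0,-1],[-0.93,-0.03,0.263,0,0,0,-1],[0,0,0,0,0,0,-1]]]'

```text
clock: 8.25
position: [0.7026, -0.0858, 0.1993]
tool_rot: [3.141, -0.179, -3.098]
force: [0.4, 0.2, -1.9]
grip_width: 0.0257
finger_force: 39.4
```

Emit:
move_arm --plan '[[[0,0,0,0,0,0,-1],[0,0,0,0,0,0,-1],[0,0,0,0,0,0,-1],[0,0,0,0,0,0,-1],[0,0,0,0,0,0,-1],[0,0,0,0,0,0,-1],[0,0,0,0,0,0,-1],[0,0,0,0,0,0,-1],[0,0,0,0,0,0,-1],[0,0,0,0,0,0,-1]]]'

```text
clock: 9.25
position: [0.7023, -0.0863, 0.2025]
tool_rot: [-3.142, -0.176, -3.099]
force: [-0.1, -1.2, -1.9]
grip_width: 0.0259
finger_force: 39.4
```

```bash
python3 - <<'E'
from h import *
o=st()
fs=cam('scene'); np.save('pics/s3.npy',fs,allow_pickle=True); ft=cam('top'); np.save('pics/t3.npy',ft,allow_pickle=True)
a=cv2.resize(fs['color'][140:340,150:350],None,fx=2.5,fy=2.5,interpolation=cv2.INTER_CUBIC); b=cv2.resize(ft['color'][60:300,170:380],None,fx=1.4,fy=1.4)
im=np.zeros((500,800,3),np.uint8); im[:,:500]=a; im[:b.shape[0],500:500+b.shape[1]]=b; cv2.imwrite('pics/z4.png',im[:,:,::-1])
print(((proj(fs,[[.7078,-.0875,.035],[.708,-.0875,.088]])-[150,140])*2.5).round(0))
E
```

```text
{'clock': 9.25, 'qpos': [-0.049, 0.797, 0.159, 1.198, -0.096, 1.33, 1.717], 'position': [0.702, -0.086, 0.202], 'tool_rot': [-3.142, -0.176, -3.099], 'force': [-0.087, -1.248, -1.89], 'finger_force': 39.397, 'grip_width': 0.026}
[[287. 437.]
 [291. 409.]]
```

View pics/z4.png

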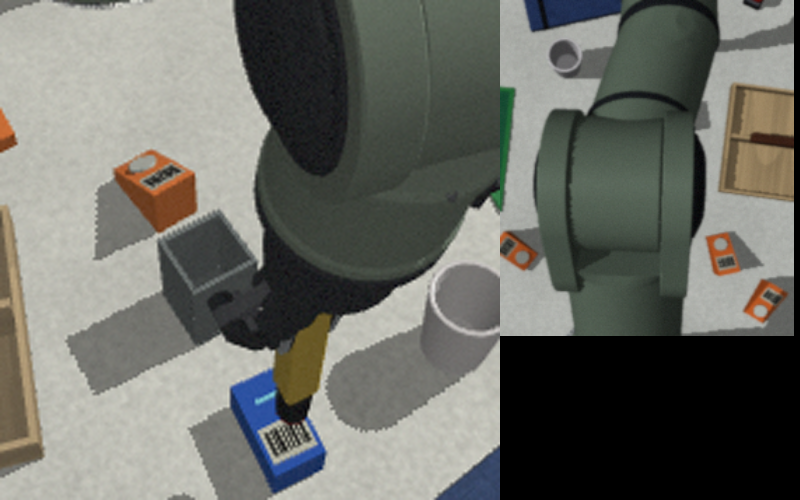

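The nose (crop 291,415) points at the label centre (287,437), as predicted; the timer and mug haven't moved. The drive should be read. Next, compute the move to the terminal.

```bash
python3 - <<'E'
from h import *
o=st(); R0=rot(o['tool_rot']); R1=R0@R.from_euler('y',-18,degrees=True).as_matrix()
vn=R0.T@np.array([.0064,-.001,-.114]); print('nose in tool',vn.round(4))
ax=R0.T@np.array([0,0,1.]); 
lab=np.array([.4383,.0942,.041]); n=R1@ax; tcp=lab+.05*n-R1@vn; print('axis',n.round(3),'tcp',tcp.round(4))
p=np.array([o['position'][0],o['position'][1],.2525]); t=tcp+[0,0,.03]
print('lift',go([0,0,.05],Rm=R0),'trans',go(t-p,Rm=R1),'down',go([0,0,-.03],Rm=R1))
dn=lambda y,s:np.array([-np.cos(y)*np.sin(s),-np.sin(y)*np.sin(s),np.cos(s)])
print('err',np.arccos(n@dn(np.radians(-14),.37)))
E
```

```text
{'clock': 9.35, 'qpos': [-0.049, 0.797, 0.159, 1.198, -0.096, 1.33, 1.717], 'position': [0.702, -0.086, 0.202], 'tool_rot': [-3.142, -0.176, -3.099], 'force': [-0.226, 0.104, -0.473], 'finger_force': 39.398, 'grip_width': 0.026}
nose in tool [-0.0262 -0.0013  0.1111]
axis [-0.309 -0.013  0.951] tcp [0.3816 0.0931 0.195 ]
lift [ 0.44 -0.   -2.46] trans [15.68  9.64 -0.79] down [0.21 0.   1.49]
err 0.110773459994607
```

Emit:
move_arm --plan '[[[0,0,0,0,0,0,-1],[0,0,0,0,0,0,-1],[0,0,0,0,0,0,-1],[0.147,0,-0.82,0,0,0,-1],[0.147,0,-0.82,0,0,0,-1],[0.147,0,-0.82,0,0,0,-1],[0,0,0,0,-1,0,-1],[0,0,0,0,-1,0,-1],[0,0,0,0,-1,0,-1],[0.784,0.482,-0.04,0,0,0,-1]]]'

```text
clock: 10.35
position: [0.6855, -0.079, 0.252]
tool_rot: [-3.141, 0.143, -3.101]
force: [0.9, -1.1, -1.1]
grip_width: 0.0255
finger_force: 39.4
```

Emit:
move_arm --plan '[[[0.784,0.482,-0.04,0,0,0,-1],[0.784,0.482,-0.04,0,0,0,-1],[0.784,0.482,-0.04,0,0,0,-1],[0.784,0.482,-0.04,0,0,0,-1],[0.784,0.482,-0.04,0,0,0,-1],[0.784,0.482,-0.04,0,0,0,-1],[0.784,0.482,-0.04,0,0,0,-1],[0.784,0.482,-0.04,0,0,0,-1],[0.784,0.482,-0.04,0,0,0,-1],[0.784,0.482,-0.04,0,0,0,-1]]]'

```text
clock: 11.35
position: [0.5252, 0.0127, 0.2376]
tool_rot: [3.142, 0.139, -3.099]
force: [-0.2, -0.3, -1.5]
grip_width: 0.0256
finger_force: 39.4
```

Emit:
move_arm --plan '[[[0.784,0.482,-0.04,0,0,0,-1],[0.784,0.482,-0.04,0,0,0,-1],[0.784,0.482,-0.04,0,0,0,-1],[0.784,0.482,-0.04,0,0,0,-1],[0.784,0.482,-0.04,0,0,0,-1],[0.784,0.482,-0.04,0,0,0,-1],[0.784,0.482,-0.04,0,0,0,-1],[0.784,0.482,-0.04,0,0,0,-1],[0.784,0.482,-0.04,0,0,0,-1],[0,0,0,0,0,0,-1]]]'

```text
clock: 12.35
position: [0.3801, 0.0937, 0.2252]
tool_rot: [3.141, 0.138, -3.097]
force: [1.2, -0.2, -0.4]
grip_width: 0.0255
finger_force: 39.4
```

```bash
python3 - <<'E'
from h import *
o=st(); Rm=rot(o['tool_rot']); vn=np.array([-.0262,-.0013,.1111]); ax=R.from_euler('y',0).as_matrix()@(rot([-3.142,-.176,-3.099]).T@[0,0,1])
n=Rm@ax; print('nose',(o['position']+Rm@vn).round(4),'spot',(o['position']+Rm@vn-.05*n).round(4),'axis',n.round(3)); 
sp=o['position']+Rm@vn-.05*n; print(go(np.array([.4383,.0942,.041])-sp,o))
E
```

```text
{'clock': 12.35, 'qpos': [-0.505, 0.084, 0.071, 2.275, 0.076, 0.656, 1.124], 'position': [0.38, 0.094, 0.225], 'tool_rot': [3.141, 0.138, -3.097], 'force': [1.224, -0.239, -0.382], 'finger_force': 39.421, 'grip_width': 0.025}
nose [0.4213 0.0943 0.1188] spot [0.4368 0.0949 0.0712] axis [-0.309 -0.014  0.951]
[ 0.13 -0.04  1.51]
```

Emit:
move_arm --plan '[[[0.065,-0.02,0.755,0,0,0,-1],[0.065,-0.02,0.755,0,0,0,-1],[0,0,0,0,0,0,-1],[0,0,0,0,0,0,-1],[0,0,0,0,0,0,-1],[0,0,0,0,0,0,-1],[0,0,0,0,0,0,-1],[0,0,0,0,0,0,-1],[0,0,0,0,0,0,-1],[0,0,0,0,0,0,-1]]]'

```text
clock: 13.35
position: [0.3831, 0.0923, 0.1949]
tool_rot: [3.142, 0.138, -3.099]
force: [-0.6, -0.0, -1.0]
grip_width: 0.0255
finger_force: 39.3
```

```bash
python3 - <<'E'
from h import *
o=st()
fs=cam('scene'); np.save('pics/s4.npy',fs,allow_pickle=True)
cv2.imwrite('pics/z5.png',cv2.resize(fs['color'][110:330,180:380],None,fx=2.6,fy=2.6,interpolation=cv2.INTER_CUBIC)[:,:,::-1])
print(((proj(fs,[[.4383,.0942,.041]])-[180,110])*2.6).round(0))
E
```

```text
{'clock': 13.35, 'qpos': [-0.498, 0.146, 0.074, 2.309, 0.077, 0.56, 1.126], 'position': [0.383, 0.092, 0.195], 'tool_rot': [3.142, 0.138, -3.099], 'force': [-0.639, -0.03, -1.008], 'finger_force': 39.342, 'grip_width': 0.025}
[[266. 206.]]
```

View pics/z5.png

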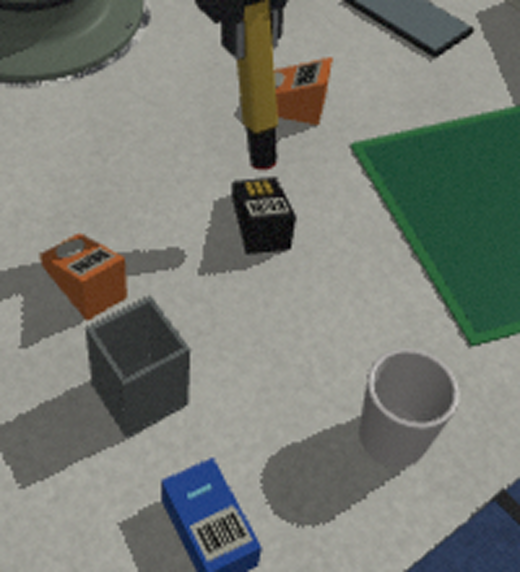

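The nose (crop 262,163) aims at the terminal label (267,206), matching the prediction, and everything else is in place. Hold a bit longer, then move to the timer.

```bash
python3 - <<'E'
from h import *
o=observe(); R0=rot(o['tool_rot']); vn=np.array([-.0262,-.0013,.1111]); ax=rot([-3.142,-.176,-3.099]).T@[0,0,1]
R1=R0@R.from_euler('y',-4.2,degrees=True).as_matrix(); n=R1@ax; lab=np.array([.4371,-.0882,.0475]); tcp=lab+.05*n-R1@vn
dn=lambda y,s:np.array([-np.cos(y)*np.sin(s),-np.sin(y)*np.sin(s),np.cos(s)])
print('axis',n.round(3),'tcp',tcp.round(4),'err',np.arccos(n@dn(np.radians(11),.50)))
p=np.array(o['position']); print('up',go([0,0,.03],Rm=R0),'tr',go(tcp+[0,0,.02]-(p+[0,0,.03]),Rm=R1),'down',go([0,0,-.02],Rm=R1))
E
```

```text
axis [-0.378 -0.016  0.926] tcp [ 0.3693 -0.0898  0.1969] err 0.12943022643019628
up [-0.21 -0.   -1.49] tr [ 1.14 -9.06  0.16] down [0.21 0.   0.98]
```

Emit:
move_arm --plan '[[[0,0,0,0,0,0,-1],[0,0,0,0,0,0,-1],[0,0,0,0,0,0,-1],[-0.105,0,-0.745,0,0,0,-1],[-0.105,0,-0.745,0,0,0,-1],[0,0,0,0,-0.7,0,-1],[0.114,-0.906,0.016,0,0,0,-1],[0.114,-0.906,0.016,0,0,0,-1],[0.114,-0.906,0.016,0,0,0,-1],[0.114,-0.906,0.016,0,0,0,-1]]]'

```text
clock: 14.4
position: [0.3775, 0.0188, 0.2218]
tool_rot: [3.142, 0.212, -3.099]
force: [0.3, 0.5, -1.3]
grip_width: 0.0254
finger_force: 39.5
```

Emit:
move_arm --plan '[[[0.114,-0.906,0.016,0,0,0,-1],[0.114,-0.906,0.016,0,0,0,-1],[0.114,-0.906,0.016,0,0,0,-1],[0.114,-0.906,0.016,0,0,0,-1],[0.114,-0.906,0.016,0,0,0,-1],[0.114,-0.906,0.016,0,0,0,-1],[0.105,0,0.49,0,0,0,-1],[0.105,0,0.49,0,0,0,-1],[0,0,0,0,0,0,-1],[0,0,0,0,0,0,-1]]]'

```text
clock: 15.4
position: [0.3693, -0.0897, 0.1971]
tool_rot: [-3.142, 0.211, -3.099]
force: [-0.2, 0.1, -1.4]
grip_width: 0.0257
finger_force: 39.6
```

```bash
python3 - <<'E'
from h import *
o=st(); Rm=rot(o['tool_rot']); vn=np.array([-.0262,-.0013,.1111]); ax=rot([-3.142,-.176,-3.099]).T@[0,0,1]
n=Rm@ax; sp=o['position']+Rm@vn-.05*n; lab=np.array([.4371,-.0882,.0475]); print('spot-lab',(sp-lab).round(4),go(lab-sp,o),n.round(3))
fs=cam('scene'); np.save('pics/s5.npy',fs,allow_pickle=True)
cv2.imwrite('pics/z6.png',cv2.resize(fs['color'][110:330,180:380],None,fx=2.6,fy=2.6,interpolation=cv2.INTER_CUBIC)[:,:,::-1])
print(((proj(fs,[[.4371,-.0882,.0475]])-[180,110])*2.6).round(0))
E
```

```text
{'clock': 15.4, 'qpos': [-0.177, 0.088, 0.308, 2.394, -0.14, 0.459, 1.86], 'position': [0.369, -0.09, 0.197], 'tool_rot': [-3.142, 0.211, -3.099], 'force': [-0.213, 0.082, -1.372], 'finger_force': 39.591, 'grip_width': 0.026}
spot-lab [-0.0001  0.      0.0002] [-0.   -0.    0.01] [-0.377 -0.016  0.926]
[[ 89. 261.]]
```

View pics/z6.png

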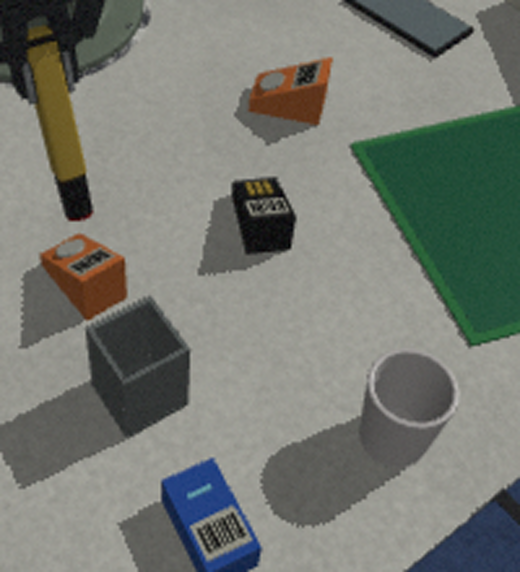

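The nose (crop 76,213) aims down the slope at the timer label (90,261). Hold, then go back over the cup.

```bash
python3 - <<'E'
from h import *
o=observe(); R0=rot(o['tool_rot']); vn=np.array([-.0262,-.0013,.1111])
R1=R0@R.from_euler('y',22.2,degrees=True).as_matrix(); p=np.array(o['position'])+[0,0,.07]
tcp=np.array([.554,-.091,.125])-R1@vn; print(tcp.round(4),'up',go([0,0,.07],Rm=R0),'tr',go(tcp-p,Rm=R1),'down',go([0,0,-.118],Rm=R1))
E
```

```text
[ 0.5476 -0.09    0.239 ] up [-0.74 -0.   -3.42] tr [-9.01 -0.4  -0.16] down [-1.03  0.    5.81]
```

Emit:
move_arm --plan '[[[0,0,0,0,0,0,-1],[0,0,0,0,0,0,-1],[0,0,0,0,0,0,-1],[0,0,0,0,0,0,-1],[0,0,0,0,0,0,-1],[0,0,0,0,0,0,-1],[0,0,0,0,0,0,-1],[0,0,0,0,0,0,-1],[0,0,0,0,0,0,-1],[0,0,0,0,0,0,-1]]]'

```text
clock: 16.45
position: [0.3693, -0.0897, 0.197]
tool_rot: [-3.142, 0.212, -3.099]
force: [0.2, -0.0, -1.6]
grip_width: 0.0259
finger_force: 39.6
```

Emit:
move_arm --plan '[[[-0.185,0,-0.855,0,0,0,-1],[-0.185,0,-0.855,0,0,0,-1],[-0.185,0,-0.855,0,0,0,-1],[-0.185,0,-0.855,0,0,0,-1],[0,0,0,0,0.925,0,-1],[0,0,0,0,0.925,0,-1],[0,0,0,0,0.925,0,-1],[0,0,0,0,0.925,0,-1],[-0.9,-0.04,-0.016,0,0,0,-1],[-0.9,-0.04,-0.016,0,0,0,-1]]]'

```text
clock: 17.45
position: [0.4058, -0.0897, 0.2608]
tool_rot: [-3.141, -0.177, -3.099]
force: [0.0, 0.2, -0.5]
grip_width: 0.0259
finger_force: 39.6
```

Emit:
move_arm --plan '[[[-0.9,-0.04,-0.016,0,0,0,-1],[-0.9,-0.04,-0.016,0,0,0,-1],[-0.9,-0.04,-0.016,0,0,0,-1],[-0.9,-0.04,-0.016,0,0,0,-1],[-0.9,-0.04,-0.016,0,0,0,-1],[-0.9,-0.04,-0.016,0,0,0,-1],[-0.9,-0.04,-0.016,0,0,0,-1],[-0.9,-0.04,-0.016,0,0,0,-1],[0,0,0,0,0,0,-1],[0,0,0,0,0,0,-1]]]'

```text
clock: 18.45
position: [0.547, -0.0901, 0.2382]
tool_rot: [-3.141, -0.177, -3.099]
force: [-0.4, 0.6, -1.5]
grip_width: 0.0258
finger_force: 39.6
```

```bash
python3 - <<'E'
from h import *
o=st(); Rm=rot(o['tool_rot']); vn=np.array([-.0262,-.0013,.1111]); ns=o['position']+Rm@vn; print('nose',ns.round(4)); print(go([.554-ns[0],-.091-ns[1],.008-ns[2]],o))
fs=cam('scene'); np.save('pics/s6.npy',fs,allow_pickle=True)
cv2.imwrite('pics/z7.png',cv2.resize(fs['color'][170:290,190:290],None,fx=4,fy=4,interpolation=cv2.INTER_CUBIC)[:,:,::-1])
E
```

```text
{'clock': 18.45, 'qpos': [-0.157, 0.514, 0.3, 1.65, -0.127, 1.176, 1.791], 'position': [0.547, -0.09, 0.238], 'tool_rot': [-3.141, -0.177, -3.099], 'force': [-0.432, 0.579, -1.502], 'finger_force': 39.555, 'grip_width': 0.026}
nose [ 0.5533 -0.0912  0.1242]
[-1.06  0.01  5.71]
```

View pics/z7.png

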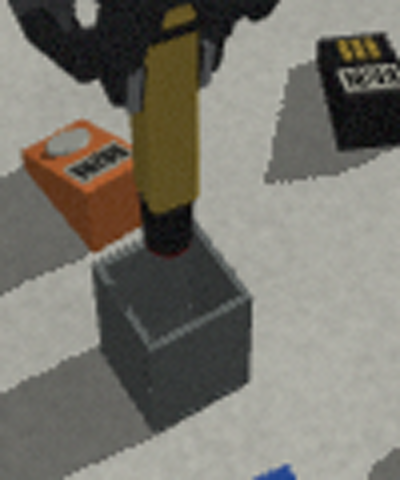

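The nose (crop 168,250) is over the cup opening (centre 175,275), as expected at 34 mm above the rim. Lower.

Emit:
move_arm --plan '[[[-0.132,0,0.714,0,0,0,-1],[-0.132,0,0.714,0,0,0,-1],[-0.132,0,0.714,0,0,0,-1],[-0.132,0,0.714,0,0,0,-1],[-0.132,0,0.714,0,0,0,-1],[-0.132,0,0.714,0,0,0,-1],[-0.132,0,0.714,0,0,0,-1],[-0.132,0,0.714,0,0,0,-1],[0,0,0,0,0,0,-1],[0,0,0,0,0,0,-1]]]'

```text
clock: 19.5
position: [0.5482, -0.0901, 0.1223]
tool_rot: [-3.141, -0.176, -3.099]
force: [0.5, -0.2, -1.2]
grip_width: 0.0255
finger_force: 39.6
```

```bash
python3 - <<'E'
from h import *
o=st(); print(go([0,0,.14],o))
E
```

```text
{'clock': 19.5, 'qpos': [-0.13, 0.656, 0.263, 1.741, -0.167, 0.944, 1.818], 'position': [0.548, -0.09, 0.122], 'tool_rot': [-3.141, -0.176, -3.099], 'force': [0.514, -0.153, -1.208], 'finger_force': 39.637, 'grip_width': 0.025}
[ 1.23 -0.   -6.89]
```

Emit:
move_arm --plan '[[[0,0,0,0,0,0,1],[0,0,0,0,0,0,1],[0,0,0,0,0,0,1],[0,0,0,0,0,0,1],[0,0,0,0,0,0,1],[0.13,0,-0.75,0,0,0,1],[0.13,0,-0.75,0,0,0,1],[0.13,0,-0.75,0,0,0,1],[0.13,0,-0.75,0,0,0,1],[0.13,0,-0.75,0,0,0,1]]]'

```text
clock: 20.5
position: [0.5488, -0.0901, 0.2008]
tool_rot: [-3.141, -0.174, -3.099]
force: [0.2, 0.1, 0.3]
grip_width: 0.0855
finger_force: 0.0
```

Emit:
move_arm --plan '[[[0.13,0,-0.75,0,0,0,1],[0.13,0,-0.75,0,0,0,1],[0.13,0,-0.75,0,0,0,1],[0.13,0,-0.75,0,0,0,1],[0,0,0,0,-0.84,0,1],[0,0,0,0,-0.84,0,1],[0.9,0,0,0,0,0,1],[0.9,0,0,0,0,0,1],[0.9,0,0,0,0,0,1],[0.9,0,0,0,0,0,1]]]'

```text
clock: 21.5
position: [0.4761, -0.0933, 0.2608]
tool_rot: [3.141, 0.001, -3.099]
force: [0.7, -0.2, 0.6]
grip_width: 0.0853
finger_force: 0.0
```

```bash
python3 - <<'E'
from h import *
o=st(); fs=cam('scene'); np.save('pics/s7.npy',fs,allow_pickle=True); save(fs,'s7')
f0=np.load('pics/scene0.npy',allow_pickle=True).item()
d=cv2.absdiff(fs['color'],f0['color']).max(2)
for n,(x0,y0,x1,y1) in dict(drive=(238,283,285,338),timer=(190,195,225,236),term=(266,174,298,210),mug=(318,240,360,295),tray=(45,220,170,350)).items(): print(n,(d[y0:y1,x0:x1]>40).mean().round(3))
E
```

```text
{'clock': 21.5, 'qpos': [-0.18, 0.271, 0.31, 1.936, -0.101, 0.948, 1.791], 'position': [0.476, -0.093, 0.261], 'tool_rot': [3.141, 0.001, -3.099], 'force': [0.671, -0.186, 0.554], 'finger_force': 0.0, 'grip_width': 0.085}
drive 0.0
timer 0.006
term 0.493
mug 0.0
tray 0.016
```

View pics/s7.png

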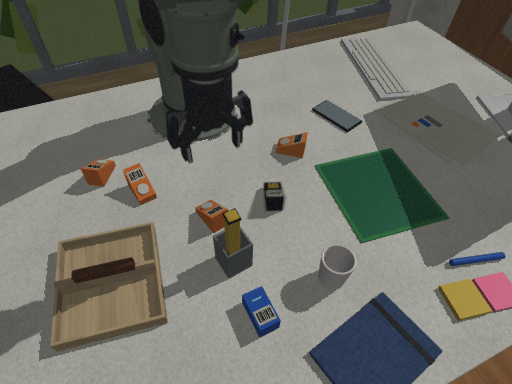

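The scanner stands in its cup (233,230) and the timer, drive, mug and tray are unmoved. The terminal has been knocked to about (274,196), so I'll re-measure it later. Timer first; I'm also measuring the tray.

```bash
python3 - <<'E'
from h import *
o=observe(); R0=rot(o['tool_rot']); R1=R0@R.from_euler('z',-8.5,degrees=True).as_matrix(); t=np.array([.4253,-.0904,.006])
print('tr',go(np.array([t[0],t[1],.11])-o['position'],Rm=R1),'down',go([0,0,-.104],Rm=R1))
for nm,fn in(('top','top0'),('scene','s7')):
    f=np.load('pics/%s.npy'%fn,allow_pickle=True).item()
    h=cv2.cvtColor(f['color'],cv2.COLOR_RGB2HSV)
    for lo,hi,z,n in(((10,50,70),(22,170,255),.032,'tray'),((0,90,20),(12,255,90),.072,'grip')):
        m=cv2.inRange(h,lo,hi)
        x0,y0,x1,y1=(322,112,416,210) if nm=='top' else (45,215,172,352)
        M=np.zeros_like(m); M[y0:y1,x0:x1]=m[y0:y1,x0:x1]; M=cv2.morphologyEx(M,cv2.MORPH_OPEN,np.ones((3,3)))
        k=max(cv2.findContours(M,cv2.RETR_EXTERNAL,cv2.CHAIN_APPROX_NONE)[0],key=cv2.contourArea); k=cv2.convexHull(k)
        q=cv2.boxPoints(cv2.minAreaRect(k)) if nm=='top' else cv2.approxPolyDP(k,6,True)[:,0]
        w=onz(f,q,z)[:,:2]; e=np.diff(np.vstack([w,w[:1]]),axis=0)
        r=cv2.minAreaRect(onz(f,k[:,0],z)[:,:2].astype(np.float32)*1000)
        print(nm,n,len(q),w.mean(0).round(3),np.linalg.norm(e,axis=1).round(3),np.degrees(np.arctan2(e[:,1],e[:,0])).round(1),'rect',np.round(r[0]),np.round(r[1]),round(r[2],1))
E
```

```text
tr [2.35 0.62 7.54] down [ 0.  -0.   5.2]
top tray 4 [ 0.494 -0.349] [0.239 0.219 0.239 0.216] [ -9.  -98.1 170.3  81.7] rect [ 494. -349.] [217. 237.] 81.0
top grip 4 [ 0.493 -0.347] [0.019 0.119 0.019 0.119] [ -8.7 -97.7 170.9  82.3] rect [ 493. -347.] [119.  19.] 82.3
scene tray 4 [ 0.501 -0.352] [0.246 0.211 0.233 0.208] [  -8.5 -102.2  170.8   81.3] rect [ 503. -352.] [214. 249.] 81.0
scene grip 3 [ 0.511 -0.303] [0.025 0.023 0.017] [-58.3 163.1  58. ] rect [ 514. -302.] [23. 23.] 65.8
```

Emit:
move_arm --plan '[[[0,0,0,0,0,-0.71,1],[0,0,0,0,0,-0.71,1],[0.294,0.078,0.942,0,0,0,1],[0.294,0.078,0.942,0,0,0,1],[0.294,0.078,0.942,0,0,0,1],[0.294,0.078,0.942,0,0,0,1],[0.294,0.078,0.942,0,0,0,1],[0.294,0.078,0.942,0,0,0,1],[0.294,0.078,0.942,0,0,0,1],[0.294,0.078,0.942,0,0,0,1]]]'

```text
clock: 22.55
position: [0.4288, -0.0898, 0.1092]
tool_rot: [-3.141, 0.002, -2.95]
force: [-0.1, 0.4, -0.7]
grip_width: 0.0853
finger_force: 0.0
```

Emit:
move_arm --plan '[[[0,0,0.65,0,0,0,1],[0,0,0.65,0,0,0,1],[0,0,0.65,0,0,0,1],[0,0,0.65,0,0,0,1],[0,0,0.65,0,0,0,1],[0,0,0.65,0,0,0,1],[0,0,0.65,0,0,0,1],[0,0,0.65,0,0,0,1],[0,0,0,0,0,0,1],[0,0,0,0,0,0,1]]]'

```text
clock: 23.55
position: [0.4288, -0.0899, 0.0055]
tool_rot: [-3.141, 0.001, -2.95]
force: [0.2, -0.0, 0.9]
grip_width: 0.0855
finger_force: 0.0
```

```bash
python3 - <<'E'
from h import *
o=st(); fs=cam('scene'); np.save('pics/s8.npy',fs,allow_pickle=True)
cv2.imwrite('pics/z8.png',cv2.resize(fs['color'][140:280,150:310],None,fx=4,fy=4,interpolation=cv2.INTER_CUBIC)[:,:,::-1])
t0=np.load('pics/top0.npy',allow_pickle=True).item(); print(tri(t0,(369.8,160.3),fs,(102.8,270)))
E
```

```text
{'clock': 23.55, 'qpos': [-0.008, 0.665, 0.103, 2.223, -0.247, 0.263, 2.074], 'position': [0.429, -0.09, 0.005], 'tool_rot': [-3.141, 0.001, -2.95], 'force': [0.154, -0.035, 0.911], 'finger_force': 0.0, 'grip_width': 0.086}
(array([ 0.4947, -0.3533,  0.0564]), np.float64(0.001))
```

View pics/z8.png

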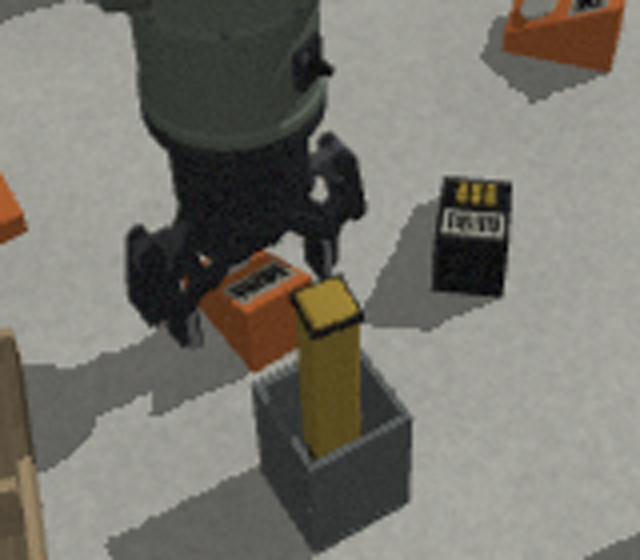

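The open fingers (crop 185,335 and 325,265) straddle the timer at its middle, clear of the cup. Close.

Emit:
move_arm --plan '[[[0,0,0,0,0,0,-1],[0,0,0,0,0,0,-1],[0,0,0,0,0,0,-1],[0,0,0,0,0,0,-1],[0,0,0,0,0,0,-1],[0,0,0,0,0,0,-1],[0,0,-0.25,0,0,0,-1],[0,0,-0.25,0,0,0,-1],[0,0,-0.25,0,0,0,-1],[0,0,-0.25,0,0,0,-1]]]' --grip_force 50

```text
clock: 24.6
position: [0.4283, -0.0898, 0.0253]
tool_rot: [-3.142, 0.0, -2.95]
force: [0.8, -0.7, -0.9]
grip_width: 0.0447
finger_force: 51.3
```

```bash
python3 - <<'E'
from h import *
o=st(); R0=rot(o['tool_rot']); p=np.array(o['position'])
yaw=np.radians(-8.5); X=np.array([np.cos(yaw),np.sin(yaw),0]); Y=np.array([-np.sin(yaw),np.cos(yaw),0]); C=np.array([.494,-.349,0])
R1=rot([np.pi,0,np.pi+yaw]); 
for n,x,y in(('near+',-.053,.052),('near-',-.053,-.052),('far',.058,0)):
    t=C+X*x+Y*y; print(n,t.round(3))
t=C+X*-.050+Y*.052; print('up',go([0,0,.12],o),'yaw deg',np.degrees(yaw)-np.degrees(o['tool_rot'][2]+np.pi),'tr',go(t+[0,0,.13]-(p+[0,0,.12]),Rm=R1))
E
```

```text
{'clock': 24.6, 'qpos': [-0.025, 0.621, 0.125, 2.222, -0.239, 0.31, 2.067], 'position': [0.428, -0.09, 0.025], 'tool_rot': [-3.142, 0.0, -2.95], 'force': [0.774, -0.743, -0.922], 'finger_force': 51.283, 'grip_width': 0.045}
near+ [ 0.449 -0.29   0.   ]
near- [ 0.434 -0.393  0.   ]
far [ 0.551 -0.358  0.   ]
up [-0. -0. -6.] yaw deg -19.466522848420865 tr [-2.66 -9.73  0.76]
```

Emit:
move_arm --plan '[[[0,0,-1,0,0,0,-1],[0,0,-1,0,0,0,-1],[0,0,-1,0,0,0,-1],[0,0,-1,0,0,0,-1],[0,0,-1,0,0,0,-1],[0,0,-1,0,0,0,-1],[0,0,0,0,0,0.81,-1],[0,0,0,0,0,0.81,-1],[0,0,0,0,0,0.81,-1],[0,0,0,0,0,0.81,-1]]]'

```text
clock: 25.6
position: [0.4282, -0.0897, 0.1451]
tool_rot: [3.141, 0.0, 2.99]
force: [0.4, 0.2, -0.4]
grip_width: 0.0443
finger_force: 51.4
```

Emit:
move_arm --plan '[[[-0.266,-0.973,0.076,0,0,0,-1],[-0.266,-0.973,0.076,0,0,0,-1],[-0.266,-0.973,0.076,0,0,0,-1],[-0.266,-0.973,0.076,0,0,0,-1],[-0.266,-0.973,0.076,0,0,0,-1],[-0.266,-0.973,0.076,0,0,0,-1],[-0.266,-0.973,0.076,0,0,0,-1],[-0.266,-0.973,0.076,0,0,0,-1],[-0.266,-0.973,0.076,0,0,0,-1],[-0.266,-0.973,0.076,0,0,0,-1]]]'

```text
clock: 26.6
position: [0.4521, -0.2908, 0.1297]
tool_rot: [3.141, -0.0, 2.994]
force: [-0.7, 0.5, -0.3]
grip_width: 0.0443
finger_force: 51.4
```

```bash
python3 - <<'E'
from h import *
o=st(); print(go(np.array([.452,-.290,.013])-o['position'],o))
fs=cam('scene'); ft=cam('top'); np.save('pics/s9.npy',fs,allow_pickle=True); np.save('pics/t9.npy',ft,allow_pickle=True)
f0=np.load('pics/s7.npy',allow_pickle=True).item(); d=cv2.absdiff(fs['color'],f0['color']).max(2)
for n,(x0,y0,x1,y1) in dict(drive=(238,283,285,338),term=(260,174,298,214),mug=(318,240,360,295)).items(): print(n,(d[y0:y1,x0:x1]>40).mean().round(3))
# terminal: dark body + label; hull corners in both views
for f,(x0,y0,x1,y1) in((ft,(190,165,235,225)),(fs,(262,176,290,214))):
    s=6; c=cv2.resize(f['color'][y0:y1,x0:x1],None,fx=s,fy=s,interpolation=cv2.INTER_LINEAR); h=cv2.cvtColor(c,cv2.COLOR_RGB2HSV)
    m=cv2.inRange(h,(0,0,0),(179,255,70)); k=max(cv2.findContours(m,cv2.RETR_EXTERNAL,cv2.CHAIN_APPROX_NONE)[0],key=cv2.contourArea); k=cv2.convexHull(k)
    r=cv2.minAreaRect(k); g=lambda p:(np.array(p)+.5)/s-.5+[x0,y0]; q=g(cv2.boxPoints(r)); w=onz(f,q,.035)[:,:2]; e=np.diff(w,axis=0)
    M=np.zeros_like(m); cv2.fillConvexPoly(M,k,255); M=cv2.erode(M,np.ones((9,9))); L=cv2.bitwise_and(cv2.inRange(h,(0,0,110),(179,60,255)),M); L=cv2.morphologyEx(L,cv2.MORPH_CLOSE,np.ones((15,15)))
    kk=max(cv2.findContours(L,cv2.RETR_EXTERNAL,cv2.CHAIN_APPROX_NONE)[0],key=cv2.contourArea); l=cv2.minAreaRect(kk)
    print('term c',g(r[0]).round(1),w.mean(0).round(3),np.linalg.norm(e,axis=1).round(3),np.degrees(np.arctan2(e[:,1],e[:,0])).round(1),'label',g(l[0]).round(1),np.round(np.array(l[1])/s,1),onz(f,g(l[0]),.042).round(3))
a=cv2.resize(ft['color'][140:240,180:300],None,fx=4,fy=4,interpolation=cv2.INTER_CUBIC); b=cv2.resize(fs['color'][165:225,250:310],None,fx=5,fy=5,interpolation=cv2.INTER_CUBIC)
im=np.zeros((400,800,3),np.uint8); im[:,:480]=a; im[:300,480:780]=b; cv2.imwrite('pics/z9.png',im[:,:,::-1])
E
```

```text
{'clock': 26.6, 'qpos': [0.231, 0.545, 0.316, 1.934, -0.253, 0.701, 2.122], 'position': [0.452, -0.291, 0.13], 'tool_rot': [3.141, -0.0, 2.994], 'force': [-0.71, 0.487, -0.349], 'finger_force': 51.367, 'grip_width': 0.044}
[0.01 0.04 5.84]
drive 0.0
term 0.32
mug 0.0Traceback (most recent call last):
  File "<stdin>", line 12, in <module>
ValueError: max() iterable argument is empty
```

Emit:
move_arm --plan '[[[0,0,0.73,0,0,0,-1],[0,0,0.73,0,0,0,-1],[0,0,0.73,0,0,0,-1],[0,0,0.73,0,0,0,-1],[0,0,0.73,0,0,0,-1],[0,0,0.73,0,0,0,-1],[0,0,0.73,0,0,0,-1],[0,0,0.73,0,0,0,-1],[0,0,0,0,0,0,-1],[0,0,0,0,0,0,-1]]]'

```text
clock: 27.7
position: [0.452, -0.2901, 0.0121]
tool_rot: [3.141, -0.001, 2.994]
force: [-1.2, 0.3, -1.1]
grip_width: 0.0445
finger_force: 52.9
```

```bash
python3 - <<'E'
from h import *
o=st()
E
```

```text
{'clock': 27.7, 'qpos': [0.305, 0.74, 0.215, 1.975, -0.33, 0.46, 2.185], 'position': [0.452, -0.29, 0.012], 'tool_rot': [3.141, -0.001, 2.994], 'force': [-1.177, 0.333, -1.114], 'finger_force': 52.887, 'grip_width': 0.045}
```

Emit:
move_arm --plan '[[[0,0,0,0,0,0,0.4],[0,0,0,0,0,0,0.4],[0,0,0,0,0,0,0.4],[0,0,-0.3,0,0,0,0.4],[0,0,-0.8,0,0,0,0.4],[0,0,-1,0,0,0,0.4],[0,0,-1,0,0,0,0.4],[0,0,-1,0,0,0,0.4],[0,0,-1,0,0,0,0.4],[0,0,-1,0,0,0,0.4]]]'

```text
clock: 28.7
position: [0.4521, -0.2901, 0.1361]
tool_rot: [-3.142, 0.0, 2.994]
force: [-0.2, -0.3, -0.7]
grip_width: 0.0597
finger_force: 0.0
```

```bash
python3 - <<'E'
from h import *
o=st(); fs=cam('scene'); ft=cam('top'); np.save('pics/s9.npy',fs,allow_pickle=True); np.save('pics/t9.npy',ft,allow_pickle=True)
a=cv2.resize(ft['color'][150:240,180:260],None,fx=5,fy=5,interpolation=cv2.INTER_CUBIC); b=cv2.resize(fs['color'][165:225,250:310],None,fx=5,fy=5,interpolation=cv2.INTER_CUBIC); c=cv2.resize(fs['color'][210:355,40:260],None,fx=1.8,fy=1.8)
im=np.zeros((600,800,3),np.uint8); im[:450,:400]=a; im[:300,400:700]=b; im[300:300+c.shape[0],400:400+c.shape[1]]=c[:,:400]; cv2.imwrite('pics/z9.png',im[:,:,::-1])
E
```

```text
{'clock': 28.7, 'qpos': [0.224, 0.535, 0.324, 1.931, -0.251, 0.713, 2.119], 'position': [0.452, -0.29, 0.136], 'tool_rot': [-3.142, 0.0, 2.994], 'force': [-0.204, -0.25, -0.683], 'finger_force': 0.0, 'grip_width': 0.06}
```

View pics/z9.png

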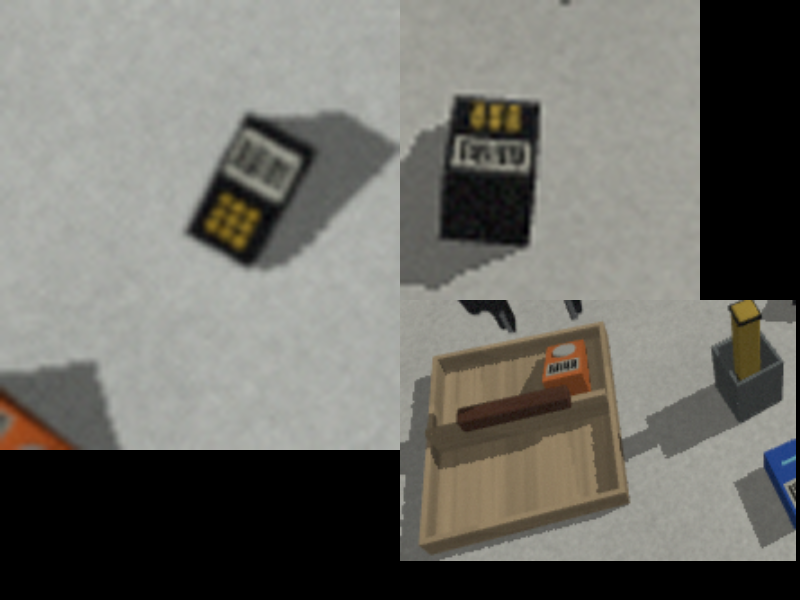

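The timer sits upright in the near compartment (crop 565,365), by the partition end. The terminal is now rotated about -30°, with its label at top-view crop (263,163) and scene crop (490,155). Work out its pose.

```bash
python3 - <<'E'
from h import *
fs=np.load('pics/s9.npy',allow_pickle=True).item(); ft=np.load('pics/t9.npy',allow_pickle=True).item()
g=lambda p:(np.array(p,float)+.5)/5-.5+[180,150]; q=lambda p:(np.array(p,float)+.5-[400,0])/5-.5+[250,165]
L,e=tri(ft,g((263,163)),fs,q((490,155))); print('label',L,e)
c=g([(247,113),(315,147),(252,265),(187,235)]); w=np.vstack([onz(ft,c[:2],.051),onz(ft,c[2:],.020)])
rear,front=w[:2].mean(0),w[2:].mean(0); v=rear-front; y=np.arctan2(v[1],v[0]); v2=w[0]-w[3]; y3=w[0]-w[1]
print(w[:,:2].round(3).tolist(),'centre',((rear+front)/2).round(4),'yaw',np.degrees(y).round(1),np.degrees(np.arctan2(v2[1],v2[0])).round(1),np.degrees(np.arctan2(y3[1],y3[0])).round(1)-90,np.linalg.norm(v[:2]).round(3))
print('centre by label',(L[:2]-.017*np.array([np.cos(y),np.sin(y)])).round(4))
o=observe(); print(o['position'])
E
```

```text
label [0.4419 0.0506 0.0407] 0.0
[[0.471, 0.059], [0.45, 0.02], [0.383, 0.059], [0.402, 0.097]] centre [0.4262 0.0589 0.0355] yaw -29.9 -29.3 -28.1 0.078
centre by label [0.4272 0.0591]
[ 0.45321619 -0.29069154  0.13744091]
```

```bash
python3 - <<'E'
from h import *
o=observe(); R1=rot(o['tool_rot'])@R.from_euler('z',20.9,degrees=True).as_matrix(); p=np.array([.4521,-.2901,.1361])
print(go(np.array([.431,.0567,.11])-p,Rm=R1), go([0,0,-.104],Rm=R1))
E
```

```text
[ 9.43 14.59  1.27] [ 0.02 -0.    5.2 ]
```

Emit:
move_arm --plan '[[[0,0,0,0,0,0.87,1],[0,0,0,0,0,0.87,1],[0,0,0,0,0,0.87,1],[0,0,0,0,0,0.87,1],[0.524,0.811,0.071,0,0,0,1],[0.524,0.811,0.071,0,0,0,1],[0.524,0.811,0.071,0,0,0,1],[0.524,0.811,0.071,0,0,0,1],[0.524,0.811,0.071,0,0,0,1],[0.524,0.811,0.071,0,0,0,1]]]'

```text
clock: 29.8
position: [0.4448, -0.1736, 0.1261]
tool_rot: [-3.142, -0.0, 2.629]
force: [0.1, -0.2, -0.3]
grip_width: 0.0853
finger_force: 0.0
```

Emit:
move_arm --plan '[[[0.524,0.811,0.071,0,0,0,1],[0.524,0.811,0.071,0,0,0,1],[0.524,0.811,0.071,0,0,0,1],[0.524,0.811,0.071,0,0,0,1],[0.524,0.811,0.071,0,0,0,1],[0.524,0.811,0.071,0,0,0,1],[0.524,0.811,0.071,0,0,0,1],[0.524,0.811,0.071,0,0,0,1],[0.524,0.811,0.071,0,0,0,1],[0.524,0.811,0.071,0,0,0,1]]]'

```text
clock: 30.8
position: [0.433, 0.0191, 0.1119]
tool_rot: [-3.142, -0.0, 2.629]
force: [-1.0, -0.5, -0.2]
grip_width: 0.0854
finger_force: 0.0
```

Emit:
move_arm --plan '[[[0.524,0.811,0.071,0,0,0,1],[0.524,0.811,0.071,0,0,0,1],[0,0,0,0,0,0,1],[0,0,0,0,0,0,1],[0,0,0,0,0,0,1],[0,0,0,0,0,0,1],[0,0,0,0,0,0,1],[0,0,0,0,0,0,1],[0,0,0,0,0,0,1],[0,0,0,0,0,0,1]]]'

```text
clock: 31.8
position: [0.4309, 0.0568, 0.1092]
tool_rot: [3.142, 0.0, 2.629]
force: [0.2, 0.3, -0.4]
grip_width: 0.0854
finger_force: 0.0
```

```bash
python3 - <<'E'
from h import *
o=st(); print(go(np.array([.431,.0567,.006])-o['position'],o))
fs=cam('scene'); f0=np.load('pics/s9.npy',allow_pickle=True).item(); d=cv2.absdiff(fs['color'],f0['color']).max(2)
for n,(x0,y0,x1,y1) in dict(drive=(238,283,285,338),termlow=(259,198,276,213),mug=(318,240,360,295)).items(): print(n,(d[y0:y1,x0:x1]>40).mean().round(3))
E
```

```text
{'clock': 31.8, 'qpos': [-0.601, 0.472, 0.43, 2.206, -0.382, 0.534, 1.178], 'position': [0.431, 0.057, 0.109], 'tool_rot': [3.142, 0.0, 2.629], 'force': [0.202, 0.311, -0.356], 'finger_force': 0.0, 'grip_width': 0.085}
[-0.01 -0.    5.16]
drive 0.0
termlow 0.0
mug 0.0
```

Terminal's still in place. Descend and close.

Emit:
move_arm --plan '[[[0,0,0.65,0,0,0,1],[0,0,0.65,0,0,0,1],[0,0,0.65,0,0,0,1],[0,0,0.65,0,0,0,1],[0,0,0.65,0,0,0,1],[0,0,0.65,0,0,0,1],[0,0,0.65,0,0,0,1],[0,0,0.65,0,0,0,1],[0,0,0,0,0,0,-1],[0,0,0,0,0,0,-1]]]'

```text
clock: 32.85
position: [0.4308, 0.0567, 0.0053]
tool_rot: [-3.141, -0.0, 2.629]
force: [-0.0, -0.3, 0.9]
grip_width: 0.059
finger_force: 0.0
```

Emit:
move_arm --plan '[[[0,0,0,0,0,0,-1],[0,0,0,0,0,0,-1],[0,0,0,0,0,0,-1],[0,0,0,0,0,0,-1],[0,0,0,0,0,0,-1],[0,0,-0.25,0,0,0,-1],[0,0,-0.25,0,0,0,-1],[0,0,-0.25,0,0,0,-1],[0,0,-0.25,0,0,0,-1],[0,0,0,0,0,0,-1]]]'

```text
clock: 33.85
position: [0.4312, 0.057, 0.0259]
tool_rot: [3.141, 0.001, 2.63]
force: [-0.5, -0.2, -1.0]
grip_width: 0.0441
finger_force: 50.9
```

```bash
python3 - <<'E'
from h import *
o=st(); p=np.array(o['position'])+[0,0,.12]
yaw=np.radians(-8.5); X=np.array([np.cos(yaw),np.sin(yaw),0]); Y=np.array([-np.sin(yaw),np.cos(yaw),0]); C=np.array([.494,-.349,0])
R1=rot(o['tool_rot'])@R.from_euler('z',-20.9,degrees=True).as_matrix(); t=C+X*-.053+Y*-.052; print(t.round(3),go(t+[0,0,.14]-p,Rm=R1))
E
```

```text
{'clock': 33.85, 'qpos': [-0.468, 0.636, 0.262, 2.234, -0.502, 0.325, 1.283], 'position': [0.431, 0.057, 0.026], 'tool_rot': [3.141, 0.001, 2.63], 'force': [-0.491, -0.246, -1.027], 'finger_force': 50.94, 'grip_width': 0.044}
[ 0.434 -0.393  0.   ] [ -3.43 -22.22   0.29]
```

Emit:
move_arm --plan '[[[0,0,-1,0,0,0,-1],[0,0,-1,0,0,0,-1],[0,0,-1,0,0,0,-1],[0,0,-1,0,0,0,-1],[0,0,-1,0,0,0,-1],[0,0,-1,0,0,0,-1],[0,0,0,0,0,-0.87,-1],[0,0,0,0,0,-0.87,-1],[0,0,0,0,0,-0.87,-1],[0,0,0,0,0,-0.87,-1]]]'

```text
clock: 34.85
position: [0.4308, 0.0569, 0.1452]
tool_rot: [-3.142, -0.0, 2.998]
force: [0.6, 0.5, -1.6]
grip_width: 0.0443
finger_force: 51.6
```

Emit:
move_arm --plan '[[[-0.143,-0.926,0.012,0,0,0,-1],[-0.143,-0.926,0.012,0,0,0,-1],[-0.143,-0.926,0.012,0,0,0,-1],[-0.143,-0.926,0.012,0,0,0,-1],[-0.143,-0.926,0.012,0,0,0,-1],[-0.143,-0.926,0.012,0,0,0,-1],[-0.143,-0.926,0.012,0,0,0,-1],[-0.143,-0.926,0.012,0,0,0,-1],[-0.143,-0.926,0.012,0,0,0,-1],[-0.143,-0.926,0.012,0,0,0,-1]]]'

```text
clock: 35.85
position: [0.4317, -0.1312, 0.1427]
tool_rot: [3.142, -0.0, 2.994]
force: [0.0, 1.0, -1.4]
grip_width: 0.044
finger_force: 51.4
```

Emit:
move_arm --plan '[[[-0.143,-0.926,0.012,0,0,0,-1],[-0.143,-0.926,0.012,0,0,0,-1],[-0.143,-0.926,0.012,0,0,0,-1],[-0.143,-0.926,0.012,0,0,0,-1],[-0.143,-0.926,0.012,0,0,0,-1],[-0.143,-0.926,0.012,0,0,0,-1],[-0.143,-0.926,0.012,0,0,0,-1],[-0.143,-0.926,0.012,0,0,0,-1],[-0.143,-0.926,0.012,0,0,0,-1],[-0.143,-0.926,0.012,0,0,0,-1]]]'

```text
clock: 36.85
position: [0.4327, -0.3186, 0.1402]
tool_rot: [3.141, -0.0, 2.994]
force: [0.5, 0.1, -1.1]
grip_width: 0.0445
finger_force: 51.4
```

Emit:
move_arm --plan '[[[-0.143,-0.926,0.012,0,0,0,-1],[-0.143,-0.926,0.012,0,0,0,-1],[-0.143,-0.926,0.012,0,0,0,-1],[-0.143,-0.926,0.012,0,0,0,-1],[0,0,0,0,0,0,-1],[0,0,0,0,0,0,-1],[0,0,0,0,0,0,-1],[0,0,0,0,0,0,-1],[0,0,0,0,0,0,-1],[0,0,0,0,0,0,-1]]]'

```text
clock: 37.85
position: [0.4335, -0.3926, 0.1395]
tool_rot: [3.142, 0.0, 2.994]
force: [-0.7, -0.6, -2.2]
grip_width: 0.044
finger_force: 51.4
```

```bash
python3 - <<'E'
from h import *
o=st(); print(go(np.array([.434,-.393,.013])-o['position'],o))
E
```

```text
{'clock': 37.85, 'qpos': [0.376, 0.604, 0.374, 1.805, -0.297, 0.788, 2.325], 'position': [0.433, -0.393, 0.139], 'tool_rot': [3.142, 0.0, 2.994], 'force': [-0.676, -0.576, -2.234], 'finger_force': 51.403, 'grip_width': 0.044}
[-0.03 -0.02  6.32]
```

Emit:
move_arm --plan '[[[0,0,0.79,0,0,0,-1],[0,0,0.79,0,0,0,-1],[0,0,0.79,0,0,0,-1],[0,0,0.79,0,0,0,-1],[0,0,0.79,0,0,0,-1],[0,0,0.79,0,0,0,-1],[0,0,0.79,0,0,0,-1],[0,0,0.79,0,0,0,-1],[0,0,0,0,0,0,-1],[0,0,0,0,0,0,-1]]]'

```text
clock: 38.85
position: [0.4331, -0.3929, 0.0123]
tool_rot: [3.141, -0.001, 2.994]
force: [-0.5, -0.3, -1.6]
grip_width: 0.0439
finger_force: 53.7
```

Emit:
move_arm --plan '[[[0,0,0,0,0,0,0.3],[0,0,0,0,0,0,0.3],[0,0,0,0,0,0,0.3],[0,0,-0.3,0,0,0,0.3],[0,0,-0.8,0,0,0,0.3],[0,0,-1,0,0,0,0.3],[0,0,-1,0,0,0,0.3],[0,0,-1,0,0,0,0.3],[0,0,-1,0,0,0,0.3],[0,0,-1,0,0,0,0.3]]]'

```text
clock: 39.85
position: [0.4333, -0.393, 0.1373]
tool_rot: [-3.141, 0.001, 2.994]
force: [0.2, 0.2, 0.6]
grip_width: 0.0556
finger_force: 0.0
```

```bash
python3 - <<'E'
from h import *
o=st(); fs=cam('scene'); ft=cam('top'); np.save('pics/s10.npy',fs,allow_pickle=True); np.save('pics/t10.npy',ft,allow_pickle=True)
f0=np.load('pics/scene0.npy',allow_pickle=True).item(); g0=np.load('pics/top0.npy',allow_pickle=True).item(); d=cv2.absdiff(fs['color'],f0['color']).max(2); d2=cv2.absdiff(ft['color'],g0['color']).max(2)
for n,(x0,y0,x1,y1) in dict(drive=(238,283,285,338),mug=(318,240,360,295)).items(): print(n,(d[y0:y1,x0:x1]>40).mean().round(3))
print('drive top',(d2[80:120,262:292]>40).mean())
# drive top face corners: use blue hull in scene & top at z .038
h=cv2.cvtColor(fs['color'],cv2.COLOR_RGB2HSV); 
R1=rot(o['tool_rot'])@R.from_euler('z',-9.5,degrees=True).as_matrix(); p=np.array(o['position'])
t=np.array([.692,-.0877,0]); print('tr',go(t+[0,0,.2]-(p+[0,0,.06]),Rm=R1))
# terminal and timer label in the tray from scene
m=cv2.inRange(h,(2,120,50),(16,255,255)); m[:215]=0; k=max(cv2.findContours(m[:,:170],cv2.RETR_EXTERNAL,cv2.CHAIN_APPROX_NONE)[0],key=cv2.contourArea); print('timer rect',cv2.minAreaRect(k))
E
```

```text
{'clock': 39.85, 'qpos': [0.377, 0.607, 0.374, 1.807, -0.3, 0.782, 2.327], 'position': [0.433, -0.393, 0.137], 'tool_rot': [-3.141, 0.001, 2.994], 'force': [0.156, 0.234, 0.56], 'finger_force': 0.0, 'grip_width': 0.056}
drive 0.0
mug 0.0
drive top 0.0
tr [-13.2   15.03  -0.13]
timer rect ((107.10000610351562, 254.70001220703125), (31.346454620361328, 77.76957702636719), 77.47119140625)
```

Emit:
move_arm --plan '[[[0,0,-1,0,0,0,1],[0,0,-1,0,0,0,1],[0,0,-1,0,0,0,1],[0,0,0,0,0,-0.79,1],[0,0,0,0,0,-0.79,1],[-0.66,0.75,-0.006,0,0,0,1],[-0.66,0.75,-0.006,0,0,0,1],[-0.66,0.75,-0.006,0,0,0,1],[-0.66,0.75,-0.006,0,0,0,1],[-0.66,0.75,-0.006,0,0,0,1]]]'

```text
clock: 40.95
position: [0.4983, -0.316, 0.1961]
tool_rot: [-3.142, 0.0, -3.124]
force: [-0.6, 0.2, 0.7]
grip_width: 0.0854
finger_force: 0.0
```

Emit:
move_arm --plan '[[[-0.66,0.75,-0.006,0,0,0,1],[-0.66,0.75,-0.006,0,0,0,1],[-0.66,0.75,-0.006,0,0,0,1],[-0.66,0.75,-0.006,0,0,0,1],[-0.66,0.75,-0.006,0,0,0,1],[-0.66,0.75,-0.006,0,0,0,1],[-0.66,0.75,-0.006,0,0,0,1],[-0.66,0.75,-0.006,0,0,0,1],[-0.66,0.75,-0.006,0,0,0,1],[-0.66,0.75,-0.006,0,0,0,1]]]'

```text
clock: 41.95
position: [0.6283, -0.1632, 0.1969]
tool_rot: [-3.142, -0.0, -3.124]
force: [-0.4, -0.2, 1.3]
grip_width: 0.0856
finger_force: 0.0
```

Emit:
move_arm --plan '[[[-0.66,0.75,-0.006,0,0,0,1],[-0.66,0.75,-0.006,0,0,0,1],[-0.66,0.75,-0.006,0,0,0,1],[-0.66,0.75,-0.006,0,0,0,1],[-0.66,0.75,-0.006,0,0,0,1],[0,0,0,0,0,0,1],[0,0,0,0,0,0,1],[0,0,0,0,0,0,1],[0,0,0,0,0,0,1],[0,0,0,0,0,0,1]]]'

```text
clock: 42.95
position: [0.6918, -0.0888, 0.1976]
tool_rot: [-3.141, 0.0, -3.125]
force: [-0.2, -0.4, -0.1]
grip_width: 0.0853
finger_force: 0.0
```

```bash
python3 - <<'E'
from h import *
o=st(); print(go(np.array([.692,-.0877,.006])-o['position'],o))
fs=cam('scene'); f0=np.load('pics/scene0.npy',allow_pickle=True).item(); d=cv2.absdiff(fs['color'],f0['color']).max(2)
for n,(x0,y0,x1,y1) in dict(drive=(238,300,285,338),mug=(318,240,360,295)).items(): print(n,(d[y0:y1,x0:x1]>40).mean().round(3))
# tray contents in top view
ft=cam('top'); h=cv2.cvtColor(ft['color'],cv2.COLOR_RGB2HSV)[105:215,320:415]
for n,lo,hi in(('orange',(2,170,90),(13,255,255)),('black',(0,0,0),(179,255,45))):
    m=cv2.inRange(h,lo,hi)
    for k in cv2.findContours(m,cv2.RETR_EXTERNAL,cv2.CHAIN_APPROX_NONE)[0]:
        if cv2.contourArea(k)>40:
            r=cv2.minAreaRect(k); w=onz(ft,np.array(r[0])+[320,105],.035)[0]; a=np.radians(-8.5); v=w[:2]-[.494,-.349]; print(n,np.round(r[1]),round(r[2]),'tray xy',(v@[np.cos(a),np.sin(a)]).round(3),(v@[-np.sin(a),np.cos(a)]).round(3))
E
```

```text
{'clock': 42.95, 'qpos': [-0.16, 0.7, 0.345, 1.432, -0.253, 1.053, 1.823], 'position': [0.692, -0.089, 0.198], 'tool_rot': [-3.141, 0.0, -3.125], 'force': [-0.205, -0.387, -0.063], 'finger_force': 0.0, 'grip_width': 0.085}
[-0.01  0.06  9.58]
drive 0.0
mug 0.0
orange [20. 29.] 8 tray xy -0.059 0.053
black [19. 28.] 7 tray xy -0.059 -0.051
```

Timer and terminal are placed as planned: tray x -0.059, y +0.053 and -0.051. Grasp the drive.

Emit:
move_arm --plan '[[[0,0.006,0.958,0,0,0,1],[0,0.006,0.958,0,0,0,1],[0,0.006,0.958,0,0,0,1],[0,0.006,0.958,0,0,0,1],[0,0.006,0.958,0,0,0,1],[0,0.006,0.958,0,0,0,1],[0,0.006,0.958,0,0,0,1],[0,0.006,0.958,0,0,0,1],[0,0.006,0.958,0,0,0,1],[0,0.006,0.958,0,0,0,1]]]'

```text
clock: 44.05
position: [0.692, -0.0872, 0.0047]
tool_rot: [3.142, 0.0, -3.124]
force: [-0.1, 0.4, 0.1]
grip_width: 0.0857
finger_force: 0.0
```

Emit:
move_arm --plan '[[[0,0,0,0,0,0,-1],[0,0,0,0,0,0,-1],[0,0,0,0,0,0,-1],[0,0,0,0,0,0,-1],[0,0,0,0,0,0,-1],[0,0,0,0,0,0,-1],[0,0,-0.25,0,0,0,-1],[0,0,-0.25,0,0,0,-1],[0,0,-0.25,0,0,0,-1],[0,0,-0.25,0,0,0,-1]]]'

```text
clock: 45.05
position: [0.692, -0.0871, 0.0264]
tool_rot: [3.142, 0.0, -3.124]
force: [-0.0, -0.3, -0.5]
grip_width: 0.0444
finger_force: 51.4
```

```bash
python3 - <<'E'
from h import *
o=st(); p=np.array(o['position'])+[0,0,.14]
yaw=np.radians(-8.5); X=np.array([np.cos(yaw),np.sin(yaw),0]); C=np.array([.494,-.349,0])
R1=rot(o['tool_rot'])@R.from_euler('z',9.5,degrees=True).as_matrix(); t=C+X*.060; print(t.round(3),go(t+[0,0,.15]-p,Rm=R1))
E
```

```text
{'clock': 45.05, 'qpos': [-0.124, 0.899, 0.275, 1.522, -0.312, 0.764, 1.867], 'position': [0.692, -0.087, 0.026], 'tool_rot': [3.142, 0.0, -3.124], 'force': [-0.007, -0.318, -0.543], 'finger_force': 51.362, 'grip_width': 0.044}
[ 0.553 -0.358  0.   ] [  4.86 -14.42   0.82]
```

Emit:
move_arm --plan '[[[0,0,-1,0,0,0,-1],[0,0,-1,0,0,0,-1],[0,0,-1,0,0,0,-1],[0,0,-1,0,0,0,-1],[0,0,-1,0,0,0,-1],[0,0,-1,0,0,0,-1],[0,0,-1,0,0,0,-1],[0,0,0,0,0,0.79,-1],[0,0,0,0,0,0.79,-1],[0.304,-0.901,0.051,0,0,0,-1]]]'

```text
clock: 46.05
position: [0.6841, -0.1014, 0.165]
tool_rot: [3.14, 0.001, 2.994]
force: [0.2, -0.5, -1.7]
grip_width: 0.0441
finger_force: 51.3
```

Emit:
move_arm --plan '[[[0.304,-0.901,0.051,0,0,0,-1],[0.304,-0.901,0.051,0,0,0,-1],[0.304,-0.901,0.051,0,0,0,-1],[0.304,-0.901,0.051,0,0,0,-1],[0.304,-0.901,0.051,0,0,0,-1],[0.304,-0.901,0.051,0,0,0,-1],[0.304,-0.901,0.051,0,0,0,-1],[0.304,-0.901,0.051,0,0,0,-1],[0.304,-0.901,0.051,0,0,0,-1],[0.304,-0.901,0.051,0,0,0,-1]]]'

```text
clock: 47.05
position: [0.5959, -0.2747, 0.1545]
tool_rot: [-3.142, -0.0, 2.994]
force: [0.7, 0.3, -1.2]
grip_width: 0.0441
finger_force: 51.3
```

Emit:
move_arm --plan '[[[0.304,-0.901,0.051,0,0,0,-1],[0.304,-0.901,0.051,0,0,0,-1],[0.304,-0.901,0.051,0,0,0,-1],[0.304,-0.901,0.051,0,0,0,-1],[0.304,-0.901,0.051,0,0,0,-1],[0,0,0,0,0,0,-1],[0,0,0,0,0,0,-1],[0,0,0,0,0,0,-1],[0,0,0,0,0,0,-1],[0,0,0,0,0,0,-1]]]'

```text
clock: 48.05
position: [0.5536, -0.3574, 0.1495]
tool_rot: [3.141, 0.0, 2.995]
force: [1.2, 0.1, -0.8]
grip_width: 0.0442
finger_force: 51.3
```

```bash
python3 - <<'E'
from h import *
o=st(); print(go(np.array([.553,-.358,.0125])-o['position'],o))
E
```

```text
{'clock': 48.05, 'qpos': [0.257, 0.695, 0.361, 1.59, -0.29, 0.91, 2.144], 'position': [0.554, -0.357, 0.149], 'tool_rot': [3.141, 0.0, 2.995], 'force': [1.218, 0.066, -0.843], 'finger_force': 51.321, 'grip_width': 0.044}
[ 0.03 -0.03  6.85]
```

Emit:
move_arm --plan '[[[0,0,0.856,0,0,0,-1],[0,0,0.856,0,0,0,-1],[0,0,0.856,0,0,0,-1],[0,0,0.856,0,0,0,-1],[0,0,0.856,0,0,0,-1],[0,0,0.856,0,0,0,-1],[0,0,0.856,0,0,0,-1],[0,0,0.856,0,0,0,-1],[0,0,0,0,0,0,-1],[0,0,0,0,0,0,-1]]]'

```text
clock: 49.05
position: [0.5531, -0.358, 0.0116]
tool_rot: [3.141, -0.001, 2.994]
force: [-0.6, 0.1, -0.5]
grip_width: 0.0441
finger_force: 57.1
```

Emit:
move_arm --plan '[[[0,0,0,0,0,0,0.4],[0,0,0,0,0,0,0.4],[0,0,0,0,0,0,0.4],[0,0,-0.3,0,0,0,0.4],[0,0,-0.8,0,0,0,0.4],[0,0,-1,0,0,0,0.4],[0,0,-1,0,0,0,0.4],[0,0,-1,0,0,0,0.4],[0,0,-1,0,0,0,0.4],[0,0,-1,0,0,0,0.4]]]'

```text
clock: 50.05
position: [0.5534, -0.3581, 0.1369]
tool_rot: [-3.141, 0.001, 2.993]
force: [-0.8, 0.3, -0.6]
grip_width: 0.0596
finger_force: 0.0
```

Emit:
move_arm --plan '[[[0,0,-1,0,0,1,1],[0,0,-1,0,0,1,1],[0,0,-1,0,0,1,1],[0,0,0,0,0,1,1],[0,0,0,0,0,1,1],[0,0,0,0,0,1,1],[0,0,0,0,0,1,1],[0,0,0,0,0,1,1],[0,0,0,0,0,1,1],[0,0,0,0,0,1,1]]]'

```text
clock: 51.05
position: [0.5534, -0.3579, 0.1961]
tool_rot: [3.14, 0.001, 1.942]
force: [0.6, -0.3, 0.2]
grip_width: 0.0853
finger_force: 0.0
```

Emit:
move_arm --plan '[[[0,0,0,0,0,1,1],[0,0,0,0,0,1,1],[0,0,0,0,0,1,1],[0,0,0,0,0,1,1],[0,0,0,0,0,1,1],[0,0,0,0,0,0,1],[0,0,0,0,0,0,1],[0,0,0,0,0,0,1],[0,0,0,0,0,0,1],[0,0,0,0,0,0,1]]]'

```text
clock: 52.05
position: [0.5532, -0.358, 0.1947]
tool_rot: [3.141, -0.0, 1.424]
force: [-0.5, 0.5, 0.1]
grip_width: 0.0853
finger_force: 0.0
```

```bash
python3 - <<'E'
from h import *
o=st(); ft=cam('top'); fs=cam('scene'); np.save('pics/t11.npy',ft,allow_pickle=True); np.save('pics/s11.npy',fs,allow_pickle=True)
for nm,f,(x0,y0,x1,y1) in(('top',ft,(322,112,416,210)),('scene',fs,(45,215,172,352))):
    h=cv2.cvtColor(f['color'],cv2.COLOR_RGB2HSV); m=cv2.inRange(h,(0,90,20),(12,255,90)); m2=cv2.inRange(h,(105,110,50),(128,255,255)); 
    for n,mm,z in(('grip',m,.072),('drive',m2,.044)):
        for k in cv2.findContours(mm[y0:y1,x0:x1],cv2.RETR_EXTERNAL,cv2.CHAIN_APPROX_NONE)[0]:
            if cv2.contourArea(k)>60:
                w=onz(f,k[:,0]+[x0,y0],z)[:,:2]; r=cv2.minAreaRect((w*1000).astype(np.float32)); print(nm,n,np.round(r[0]),np.round(r[1]),round(r[2],1))
d=cv2.absdiff(fs['color'],np.load('pics/scene0.npy',allow_pickle=True).item()['color']).max(2); print('mug',(d[240:295,318:360]>40).mean())
E
```

```text
{'clock': 52.05, 'qpos': [0.018, 0.757, 0.796, 1.567, -0.593, 1.073, 0.82], 'position': [0.553, -0.358, 0.195], 'tool_rot': [3.141, -0.0, 1.424], 'force': [-0.463, 0.468, 0.102], 'finger_force': 0.0, 'grip_width': 0.085}
scene grip [ 505. -330.] [120.  40.] 85.6
scene drive [ 560. -355.] [53. 96.] 81.5
mug 0.0
```

Emit:
move_arm --plan '[[[0,-0.373,0.469,0,0,0,1],[0,-0.373,0.469,0,0,0,1],[0,-0.373,0.469,0,0,0,1],[0,-0.373,0.469,0,0,0,1],[0,-0.373,0.469,0,0,0,1],[0,-0.373,0.469,0,0,0,1],[0,-0.373,0.469,0,0,0,1],[0,-0.373,0.469,0,0,0,1],[0,0,0,0,0,0,1],[0,0,0,0,0,0,1]]]'

```text
clock: 53.15
position: [0.4943, -0.3493, 0.1196]
tool_rot: [3.141, -0.0, 1.423]
force: [-0.2, -0.3, -0.0]
grip_width: 0.0854
finger_force: 0.0
```

```bash
python3 - <<'E'
from h import *
o=st(); print(go(np.array([.494,-.349,.047])-o['position'],o))
fs=cam('scene'); cv2.imwrite('pics/z10.png',cv2.resize(fs['color'][180:360,30:210],None,fx=3.3,fy=3.3,interpolation=cv2.INTER_CUBIC)[:,:,::-1])
E
```

```text
{'clock': 53.15, 'qpos': [0.047, 0.764, 0.735, 1.774, -0.655, 0.865, 0.939], 'position': [0.494, -0.349, 0.12], 'tool_rot': [3.141, -0.0, 1.423], 'force': [-0.188, -0.284, -0.021], 'finger_force': 0.0, 'grip_width': 0.085}
[ 0.01 -0.02  3.63]
```

View pics/z10.png

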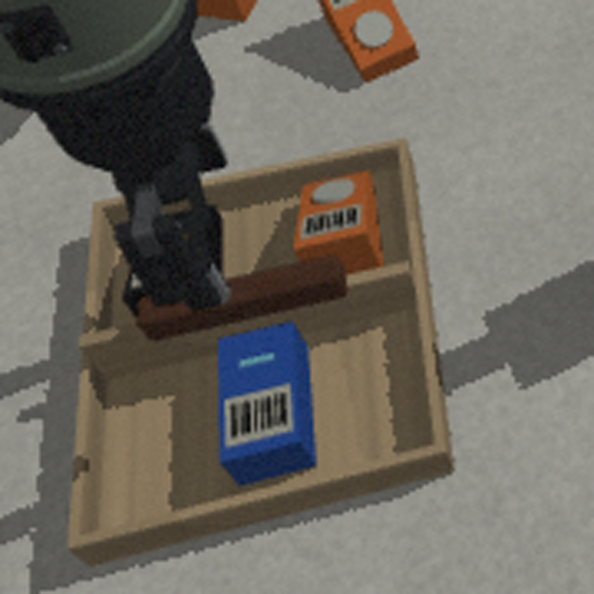

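The gripper hangs over the dark bar between the timer and terminal; drive and timer lie flat in the tray. Descend and pinch the bar.

Emit:
move_arm --plan '[[[0,0,0.6,0,0,0,1],[0,0,0.6,0,0,0,1],[0,0,0.6,0,0,0,1],[0,0,0.6,0,0,0,1],[0,0,0.6,0,0,0,1],[0,0,0.6,0,0,0,1],[0,0,0,0,0,0,1],[0,0,0,0,0,0,-1],[0,0,0,0,0,0,-1],[0,0,0,0,0,0,-1]]]' --grip_force 60

```text
clock: 54.2
position: [0.4945, -0.3493, 0.048]
tool_rot: [3.141, 0.0, 1.423]
force: [-0.6, -0.3, -0.6]
grip_width: 0.0439
finger_force: 0.0
```

Emit:
move_arm --plan '[[[0,0,0,0,0,0,-1],[0,0,0,0,0,0,-1],[0,0,0,0,0,0,-1],[0,0,0,0,0,0,-1],[0,0,0,0,0,0,-1],[0,0,0,0,0,0,-1],[0,0,0,0,0,0,-1],[0,0,0,0,0,0,-1],[0,0,0,0,0,0,-1],[0,0,0,0,0,0,-1]]]' --grip_force 120

```text
clock: 55.2
position: [0.4948, -0.3493, 0.0483]
tool_rot: [3.14, -0.0, 1.423]
force: [-0.8, 2.6, 10.3]
grip_width: 0.0179
finger_force: 119.1
```

```bash
python3 - <<'E'
from h import *
o=st()
E
```

```text
{'clock': 55.2, 'qpos': [0.1, 0.853, 0.647, 1.801, -0.736, 0.744, 1.0], 'position': [0.495, -0.349, 0.048], 'tool_rot': [3.14, -0.0, 1.423], 'force': [-0.827, 2.589, 10.279], 'finger_force': 119.115, 'grip_width': 0.018}
```

Emit:
move_arm --plan '[[[0,0,-0.1,0,0,0,-1],[0,0,-0.2,0,0,0,-1],[0,0,-0.3,0,0,0,-1],[0,0,-0.4,0,0,0,-1],[0,0,-0.4,0,0,0,-1],[0,0,-0.4,0,0,0,-1],[0,0,-0.3,0,0,0,-1],[0,0,-0.2,0,0,0,-1],[0,0,-0.1,0,0,0,-1],[0,0,0,0,0,0,-1]]]'

```text
clock: 56.2
position: [0.4943, -0.3491, 0.0956]
tool_rot: [3.141, 0.0, 1.423]
force: [0.1, -0.2, -6.9]
grip_width: 0.0177
finger_force: 117.6
```

```bash
python3 - <<'E'
from h import *
o=st()
fs=cam('scene'); np.save('pics/s12.npy',fs,allow_pickle=True)
h=cv2.cvtColor(fs['color'],cv2.COLOR_RGB2HSV); m=cv2.inRange(h,(10,50,70),(22,170,255)); M=np.zeros_like(m); M[200:360,20:180]=m[200:360,20:180]; M=cv2.morphologyEx(M,cv2.MORPH_OPEN,np.ones((3,3)))
k=cv2.convexHull(max(cv2.findContours(M,cv2.RETR_EXTERNAL,cv2.CHAIN_APPROX_NONE)[0],key=cv2.contourArea)); q=cv2.approxPolyDP(k,6,True)[:,0]
w=onz(fs,q,.032+o['position'][2]-.048); e=np.diff(np.vstack([w,w[:1]]),axis=0); print(w[:,:2].round(3).tolist(),np.linalg.norm(e,axis=1).round(3),np.degrees(np.arctan2(e[:,1],e[:,0])).round(1))
E
```

```text
{'clock': 56.2, 'qpos': [0.064, 0.793, 0.707, 1.786, -0.682, 0.824, 0.96], 'position': [0.494, -0.349, 0.096], 'tool_rot': [3.141, 0.0, 1.423], 'force': [0.1, -0.233, -6.918], 'finger_force': 117.611, 'grip_width': 0.018}
[[0.396, -0.23], [0.64, -0.265], [0.6, -0.469], [0.364, -0.437]] [0.246 0.208 0.239 0.209] [  -8.  -100.9  172.3   81.1]
```

Emit:
move_arm --plan '[[[0,0,-0.4,0,0,0,-1],[0,0,-0.8,0,0,0,-1],[0,0,-1,0,0,0,-1],[0,0,-1,0,0,0,-1],[0,0,-1,0,0,0,-1],[0,0,-1,0,0,0,-1],[0,0,-1,0,0,0,-1],[0,0,-1,0,0,0,-1],[0,0,-0.7,0,0,0,-1],[0,0,-0.35,0,0,0,-1]]]'

```text
clock: 57.25
position: [0.4943, -0.3494, 0.2623]
tool_rot: [3.14, 0.0, 1.423]
force: [-0.6, -0.6, -7.1]
grip_width: 0.0177
finger_force: 118.0
```

Emit:
move_arm --plan '[[[0,0,0,0,0,-0.3,-1],[0.3,-0.026,0,0,0,0,-1],[0.5,-0.043,0,0,0,0,-1],[0.7,-0.06,0,0,0,0,-1],[0.8,-0.069,0,0,0,0,-1],[0.8,-0.069,0,0,0,0,-1],[0.8,-0.069,0,0,0,0,-1],[0.8,-0.069,0,0,0,0,-1],[0.8,-0.069,0,0,0,0,-1],[0.8,-0.069,0,0,0,0,-1]]]'

```text
clock: 58.25
position: [0.4978, -0.2211, 0.2599]
tool_rot: [-3.141, -0.0, 1.455]
force: [0.5, -0.9, -7.2]
grip_width: 0.0175
finger_force: 118.0
```

Emit:
move_arm --plan '[[[0.8,-0.069,0,0,0,0,-1],[0.8,-0.069,0,0,0,0,-1],[0.8,-0.069,0,0,0,0,-1],[0.8,-0.069,0,0,0,0,-1],[0.8,-0.069,0,0,0,0,-1],[0.8,-0.069,0,0,0,0,-1],[0.8,-0.069,0,0,0,0,-1],[0.8,-0.069,0,0,0,0,-1],[0.8,-0.069,0,0,0,0,-1],[0.8,-0.069,0,0,0,0,-1]]]'

```text
clock: 59.25
position: [0.5024, -0.0607, 0.26]
tool_rot: [-3.141, -0.0, 1.455]
force: [0.6, -0.4, -8.2]
grip_width: 0.0175
finger_force: 118.0
```

Emit:
move_arm --plan '[[[0.8,-0.069,0,0,0,0,-1],[0.8,-0.069,0,0,0,0,-1],[0.8,-0.069,0,0,0,0,-1],[0.8,-0.069,0,0,0,0,-1],[0.8,-0.069,0,0,0,0,-1],[0.8,-0.069,0,0,0,0,-1],[0.8,-0.069,0,0,0,0,-1],[0.8,-0.069,0,0,0,0,-1],[0.8,-0.069,0,0,0,0,-1],[0.8,-0.069,0,0,0,0,-1]]]'

```text
clock: 60.25
position: [0.5078, 0.0996, 0.2604]
tool_rot: [-3.141, 0.0, 1.454]
force: [0.3, 0.5, -7.0]
grip_width: 0.0178
finger_force: 118.0
```

Emit:
move_arm --plan '[[[0.8,-0.069,0,0,0,0,-1],[0.8,-0.069,0,0,0,0,-1],[0.8,-0.069,0,0,0,0,-1],[0.8,-0.069,0,0,0,0,-1],[0.8,-0.069,0,0,0,0,-1],[0.8,-0.069,0,0,0,0,-1],[0.8,-0.069,0,0,0,0,-1],[0.8,-0.069,0,0,0,0,-1],[0.8,-0.069,0,0,0,0,-1],[0.8,-0.069,0,0,0,0,-1]]]'

```text
clock: 61.25
position: [0.5128, 0.2602, 0.2604]
tool_rot: [-3.142, 0.0, 1.454]
force: [-0.0, -0.6, -6.1]
grip_width: 0.0177
finger_force: 118.1
```

Emit:
move_arm --plan '[[[0.8,-0.069,0,0,0,0,-1],[0.8,-0.069,0,0,0,0,-1],[0.8,-0.069,0,0,0,0,-1],[0.7,-0.06,0,0,0,0,-1],[0.5,-0.043,0,0,0,0,-1],[0.4,-0.034,0,0,0,0,-1],[0.3,-0.026,0,0,0,0,-1],[0,0,0,0,0,0,-1],[0,0,0,0,0,0,-1],[0,0,0,0,0,0,-1]]]'

```text
clock: 62.25
position: [0.5155, 0.3445, 0.2606]
tool_rot: [3.142, 0.0, 1.453]
force: [0.5, 0.0, -7.2]
grip_width: 0.0175
finger_force: 118.1
```

```bash
python3 - <<'E'
from h import *
o=st(); print(go(np.array([.515,.3455,.051])-o['position'],o))
fs=cam('scene'); np.save('pics/s13.npy',fs,allow_pickle=True); h=cv2.cvtColor(fs['color'],cv2.COLOR_RGB2HSV)
f0=np.load('pics/s7.npy',allow_pickle=True).item(); d=cv2.absdiff(fs['color'],f0['color']).max(2)
for n,(x0,y0,x1,y1) in dict(scanner=(215,208,250,275),mug=(318,255,340,295)).items(): print(n,(d[y0:y1,x0:x1]>40).mean().round(3))
E
```

```text
{'clock': 62.25, 'qpos': [-1.251, 0.662, 0.931, 1.612, -0.568, 1.16, -0.305], 'position': [0.516, 0.344, 0.261], 'tool_rot': [3.142, 0.0, 1.453], 'force': [0.506, 0.013, -7.212], 'finger_force': 118.059, 'grip_width': 0.017}
[ 0.05 -0.03 10.48]
scanner 0.186
mug 0.035
```

```bash
python3 - <<'E'
from h import *
def cap(f):
    h=cv2.cvtColor(f['color'],cv2.COLOR_RGB2HSV); m=cv2.inRange(h,(15,110,50),(30,255,255)); M=np.zeros_like(m); M[195:290,200:265]=m[195:290,200:265]
    k=max(cv2.findContours(M,cv2.RETR_EXTERNAL,cv2.CHAIN_APPROX_NONE)[0],key=cv2.contourArea); return cv2.boundingRect(k)
for n in('s7','s11','s13'): print(n,cap(np.load('pics/%s.npy'%n,allow_pickle=True).item()))
E
```

```text
s7 (224, 218, 16, 37)
s11 (225, 221, 15, 33)
s13 (225, 221, 15, 33)
```

Emit:
move_arm --plan '[[[0,0,0.5,0,0,0,-1],[0,0,0.9,0,0,0,-1],[0,0,1,0,0,0,-1],[0,0,1,0,0,0,-1],[0,0,1,0,0,0,-1],[0,0,1,0,0,0,-1],[0,0,1,0,0,0,-1],[0,0,1,0,0,0,-1],[0,0,0.9,0,0,0,-1],[0,0,0.7,0,0,0,-1]]]'

```text
clock: 63.3
position: [0.5151, 0.3448, 0.0789]
tool_rot: [-3.141, 0.001, 1.454]
force: [0.1, 0.2, -6.2]
grip_width: 0.0175
finger_force: 118.0
```

Emit:
move_arm --plan '[[[0,0,0.4,0,0,0,-1],[0,0,0.3,0,0,0,-1],[0,0,0.2,0,0,0,-1],[0,0,0.15,0,0,0,-1],[0,0,0.1,0,0,0,-1],[0,0,0.1,0,0,0,-1],[0,0,0.05,0,0,0,-1],[0,0,0,0,0,0,-1],[0,0,0,0,0,0,-1],[0,0,0,0,0,0,-1]]]'

```text
clock: 64.3
position: [0.5155, 0.3451, 0.0546]
tool_rot: [3.141, -0.0, 1.454]
force: [-0.2, 0.5, -7.5]
grip_width: 0.0177
finger_force: 118.1
```

```bash
python3 - <<'E'
from h import *
st()
E
```

```text
{'clock': 64.3, 'qpos': [-1.134, 0.888, 0.717, 1.759, -0.784, 0.806, -0.143], 'position': [0.515, 0.345, 0.055], 'tool_rot': [3.141, -0.0, 1.454], 'force': [-0.152, 0.525, -7.468], 'finger_force': 118.051, 'grip_width': 0.018}
```

Emit:
move_arm --plan '[[[0,0,0.05,0,0,0,-1],[0,0,0.05,0,0,0,-1],[0,0,0.03,0,0,0,-1],[0,0,0.03,0,0,0,-1],[0,0,0,0,0,0,-1],[0,0,0,0,0,0,-1],[0,0,0,0,0,0,-1],[0,0,0,0,0,0,-1],[0,0,0,0,0,0,-1],[0,0,0,0,0,0,-1]]]'

```text
clock: 65.3
position: [0.5154, 0.3451, 0.0514]
tool_rot: [3.142, -0.0, 1.454]
force: [-3.0, -1.2, 0.1]
grip_width: 0.0176
finger_force: 119.1
```

```bash
python3 - <<'E'
from h import *
st()
E
```

```text
{'clock': 65.3, 'qpos': [-1.132, 0.892, 0.713, 1.76, -0.788, 0.801, -0.141], 'position': [0.515, 0.345, 0.051], 'tool_rot': [3.142, -0.0, 1.454], 'force': [-3.012, -1.155, 0.056], 'finger_force': 119.059, 'grip_width': 0.018}
```

Emit:
move_arm --plan '[[[0,0,0,0,0,0,0.2],[0,0,0,0,0,0,0.2],[0,0,0,0,0,0,0.2],[0,0,0,0,0,0,0.2],[0,0,-0.3,0,0,0,0.2],[0,0,-0.7,0,0,0,0.2],[0,0,-1,0,0,0,0.2],[0,0,-1,0,0,0,0.2],[0,0,-1,0,0,0,0.2],[0,0,-1,0,0,0,0.2]]]'

```text
clock: 66.3
position: [0.5155, 0.345, 0.1533]
tool_rot: [3.141, -0.001, 1.454]
force: [0.7, -0.3, -0.6]
grip_width: 0.0518
finger_force: 0.0
```

Emit:
move_arm --plan '[[[0,0,-1,0,0,0,1],[0,0,-1,0,0,0,1],[0,0,-1,0,0,0,1],[0,0,-1,0,0,0,1],[0.6,-0.8,0,0,0,0,1],[0.6,-0.8,0,0,0,0,1],[0.6,-0.8,0,0,0,0,1],[0.6,-0.8,0,0,0,0,1],[0.6,-0.8,0,0,0,0,1],[0.6,-0.8,0,0,0,0,1]]]'

```text
clock: 67.3
position: [0.4279, 0.4281, 0.2325]
tool_rot: [3.141, -0.001, 1.454]
force: [-0.3, -0.5, -0.4]
grip_width: 0.0856
finger_force: 0.0
```

Emit:
move_arm --plan '[[[0.6,-0.8,0,0,0,0,1],[0.6,-0.8,0,0,0,0,1],[0.6,-0.8,0,0,0,0,1],[0.6,-0.8,0,0,0,0,1],[0.6,-0.8,0,0,0,0,1],[0.6,-0.8,0,0,0,0,1],[0.6,-0.8,0,0,0,0,1],[0.6,-0.8,0,0,0,0,1],[0.6,-0.8,0,0,0,0,1],[0.6,-0.8,0,0,0,0,1]]]'

```text
clock: 68.3
position: [0.2829, 0.566, 0.2325]
tool_rot: [3.141, -0.001, 1.454]
force: [-0.2, 0.5, -1.1]
grip_width: 0.0853
finger_force: 0.0
```

```bash
python3 - <<'E'
from h import *
o=st(); fs=cam('scene'); ft=cam('top'); np.save('pics/s14.npy',fs,allow_pickle=True); np.save('pics/t14.npy',ft,allow_pickle=True)
def rects(f,lo,hi,z,roi,n,amin=60,hull=False):
    x0,y0,x1,y1=roi; m=cv2.inRange(cv2.cvtColor(f['color'],cv2.COLOR_RGB2HSV),lo,hi)[y0:y1,x0:x1]
    for k in cv2.findContours(m,cv2.RETR_EXTERNAL,cv2.CHAIN_APPROX_NONE)[0]:
        if cv2.contourArea(k)>amin:
            w=onz(f,k[:,0]+[x0,y0],z)[:,:2]; r=cv2.minAreaRect((w*1000).astype(np.float32)); print(n,np.round(r[0]),np.round(r[1]),round(r[2],1))
T=(60,95,215,230); S=(290,110,465,260)
for nm,f,roi in(('top',ft,T),('scene',fs,S)):
    rects(f,(10,50,60),(22,170,255),.035,roi,nm+' tray',800)
    rects(f,(60,100,25),(90,255,255),.003,roi,nm+' mat',30)
    rects(f,(105,110,50),(128,255,255),.047,roi,nm+' drive',60)
    rects(f,(2,165,90),(13,255,255),.045,roi,nm+' timer',60)
    rects(f,(0,0,0),(179,255,45),.04,roi,nm+' term',60)
rects(fs,(15,110,50),(30,255,255),.172,(200,195,265,290),'scanner',60)
rects(ft,(15,130,70),(30,255,255),.172,(256,118,306,168),'scanner top',30)
for n in('top','scene'):
    a=(ft,fs)[n=='scene']['color']; b=np.load('pics/%s0.npy'%n,allow_pickle=True).item()['color']; d=cv2.absdiff(a,b).max(2)
    for k,(x0,y0,x1,y1) in (dict(mug=(203,86,230,114),cup=(262,122,298,160)) if n=='top' else dict(mug=(318,240,360,295),cup=(212,205,255,277))).items(): print(n,k,(d[y0:y1,x0:x1]>40).mean().round(3))
E
```

```text
{'clock': 68.3, 'qpos': [-1.76, 0.727, 0.945, 1.609, -0.635, 1.139, -0.776], 'position': [0.283, 0.566, 0.233], 'tool_rot': [3.141, -0.001, 1.454], 'force': [-0.228, 0.467, -1.13], 'finger_force': 0.0, 'grip_width': 0.085}
top tray [514. 342.] [210. 235.] 83.1
top mat [513. 347.] [248. 267.] 83.1
top drive [568. 338.] [47. 82.] 83.8
top timer [461. 406.] [88. 46.] 3.1
top term [450. 300.] [57. 82.] 83.7
top term [530. 332.] [ 93. 123.] 35.5
top term [499. 227.] [ 19. 230.] 83.0
scene tray [523. 340.] [240. 252.] 83.0
scene mat [516. 345.] [250. 269.] 83.0
scene drive [580. 325.] [71. 99.] 83.3
scene term [473. 343.] [173.  87.] 80.0
scene term [261. 367.] [150.  64.] 43.9
scanner [ 596. -107.] [28. 75.] 68.0
scanner [554. -90.] [25. 25.] 89.1
scanner top [546. -84.] [32. 35.] 88.3
top mug 0.0
top cup 0.016
scene mug 0.005
scene cup 0.135
```

The tray is within about 5 mm of the mat centre and square with it. All three devices are inside, and the scanner and mug are in place. Hand in.

```bash
python3 -c "from workcell import job_done; print(job_done())"
```

```text
the job is handed in; nothing more can be done
None
```

I handed the job in with every step carried out, and no verdict came back. I aimed at and held on the drive, terminal and timer labels in order (no calculator was there), put the scanner back in its cup, and set the loaded tray on the mat about 5 mm off centre and square, with the mug untouched.

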